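Move the varnish samples from the drying rack to the sample stand

TASK

Move the four varnished test strips from the pale drying rack to the dark sample stand, one at a time, starting with the strip next to the drying rack's blue end board: it goes into the notch next to the stand's own blue end board, the next strip into the next notch, and so on. The strips carry no mark and only their place in the row tells which varnish is which, so the order counted from the blue ends must stay the same, one strip to a notch, bedded flat on both rails and centred across them. The varnish is tacky: never lay or drop a strip on the bench.

Things in the scene. Friction and masses are not known exactly. Their poses are not given: they have to be found in the camera images.
- rosewood_strip: dark red-brown rosewood bar, 118 long x 16 wide x 15 mm high, 50 g. Origin: centre of its underside; its y axis runs along its length, z up. It starts lying in one of the four places of the drying rack, across both rails.
- long_strip: long thin brown pear strip, 157 long x 12 wide x 8 mm high, 25 g. Origin: centre of its underside; its y axis runs along its length, z up. It starts lying in one of the four places of the drying rack, across both rails.
- pale_strip: thin pale blond strip, 137 long x 13 wide x 7 mm high, 22 g. Origin: centre of its underside; its y axis runs along its length, z up. It starts lying in one of the four places of the drying rack, across both rails.
- short_strip: short brown pear strip, 74 long x 14 wide x 8 mm high, 20 g. Origin: centre of its underside; its y axis runs along its length, z up. It starts lying in one of the four places of the drying rack, across both rails.
- drying_rack: pale wooden rack, fixed. Origin under its centre, on the bench. Rails along y at x = -29, +29 mm, 12 wide, tops at 34, nothing above 11 mm between them. Dowels 10 thick, 20 high on the rails at y = -88, -44, 0, 44, 88 part four places at y = 66 (the first), 22, -22, -66; strips lie along x. Blue end board 8 thick, 44 high at y = +109; the other end has none.
- sample_stand: dark wooden stand, fixed, empty at first, turned any way. Origin under its centre, on the bench. Rails along y at x = -29, +29 mm, 12 wide, tops at 34, nothing above 11 mm between. Round-topped teeth 14 wide, 15 high on the rails at y = -88, -44, 0, 44, 88 leave four notches 30 wide; a strip lies in one along x. Blue end board 8 thick, 44 high at y = +109; none at the other end.
- place_1 (a point): the first notch of the sample stand counted from its blue end board, at the stand's y = 66 mm. The point lies midway between the rails, level with their tops (34 mm above the bench), where the middle of a bedded strip's underside comes; axes as the stand's.
- place_2 (a point): the second notch of the sample stand counted from its blue end board, at the stand's y = 22 mm. The point lies midway between the rails, level with their tops (34 mm above the bench), where the middle of a bedded strip's underside comes; axes as the stand's.
- place_3 (a point): the third notch of the sample stand counted from its blue end board, at the stand's y = -22 mm. The point lies midway between the rails, level with their tops (34 mm above the bench), where the middle of a bedded strip's underside comes; axes as the stand's.
- place_4 (a point): the fourth notch of the sample stand counted from its blue end board, at the stand's y = -66 mm. The point lies midway between the rails, level with their tops (34 mm above the bench), where the middle of a bedded strip's underside comes; axes as the stand's.
Mind the look-alikes: they are no part of the job. What is shaped like the pale_strip but yellow is not meant.

How it is judged:
By the outcome, as a careful person would: the job done as asked, in the order asked, and still so for the second after the job is handed in, with the robot touching nothing.
It also fails if it takes over 96 s, if anything falls off the work surface, if the arm or the gripper's body presses on something with over 40 N, if the wrist force passes 120 N, or if a joint passes its speed limit or range.

ROBOT

A 7-joint arm with a two-finger parallel gripper is mounted at the origin on a cart in front of the work surface, level with it; the furniture and walls round the work are solid. World frame = base frame: x ahead of the robot, y to its left, z up, the work surface at z = 0. Lengths are in mm, angles in degrees, forces in N, time in s.
With the tool pointing down it reaches from about 375 to 925 mm from the base axis. Payload 3.1 kg.
Tool frame: the origin (TCP) lies on the centre line of the jaws, within the pads' length; the fingertips stand 17 mm ahead of it and the grasp point (between the pads) lies 2 mm behind it; x points along the fingers, y is the direction in which the jaws open and shut, and the axes are right-handed (so a half turn about x gives the same grasp; the last joint's range is limited). The gripper opens to 85 mm and grips with 20 to 120 N. Pads are 22 mm wide; open, the fingers measure 114 mm over their backs; the gripper's body (76 mm by 85 mm) begins 54 mm behind the grasp point. The pads swing forward as they close: fully open they stand 13 mm farther back than shut.
Start: joints at [59.37, 21.939, 2.515, 91.553, -1.026, 66.532, -2.859], TCP at [274.996, -588.966, 248.269] pointing down, gripper open.
Joint ranges: [-149.38, 149.38], [-23.57, 123.04], [-84.95, 90], [0, 143.3], [-89.99, 269.99], [3.08, 112.72], [-163.45, 163.45]. Speed limits (degrees/s): [159.86, 159.86, 180, 180, 180, 180, 180].

INTERFACE

Orientations are given as a 3x3 rotation matrix whose columns are the frame's x, y, z axes.
In Python, from rig import ctrl, vision gives the robot as it stands. The module is installed in compiled form; this text tells all that it offers.
- The arm moves only by the tool play_rows, never from a script. Its argument "plan" is text: rows parted by semicolons, each of 6 numbers parted by spaces: the shift along the tool's x, y, z in cm, then the turn, a rotation vector about the tool's x, y, z in rad. A call has 1 to 20 rows; each row is the pose to reach, as a shift and turn from the pose commanded when the call began, along the tool's axes at that moment; what a row does not reach only later rows make up. A row lasts 1/8 s, in which the tool goes at most 62.5 mm and 10.7 degrees, less where a joint would pass 70% of its speed; a pose out of reach is approached as far as the arm can. A call with a gripper value outside its range is refused whole. "grip" is the gripper's target within -1 to 1 (shut at 1, half-way at 0, fully open at -1), set as the call begins (left out, the last holds). The fingers move at their own pace and stop on an object; the grip force is fixed at half the most. Time passes only in rows, so rows that repeat a pose let the fingers close. It gives the time, the measured TCP pose, the force and the opening at its end, in the units of the state.
- ctrl.get_state(): the state, without advancing time (a new reading comes with each control period).
- vision.snapshot(name): name is "side" or "top" or "wrist"; returns a dict with "color" (400x640x3 uint8, blue, green, red), "depth" (400x640 float32, mm along the optical axis (not along the pixel's ray), 0 where there is no reading), "K" (3x3 intrinsics, pixels), "extrinsics" (4x4, takes a point from camera to world coordinates). Camera axes: x right, y down, z forward; pixel columns grow to the right and rows downward; lengths in mm; the calibration is good to about 2 mm. A picture is of the moment at which its call begins.
- ctrl.hand_in(): hands the job in, once; it reports no verdict.
The state is a dict: "t": time; "q": joint angles; "dq": joint speeds; "joint_efforts": joint torques, N m; "tcp_pos": TCP position; "ee_rot": TCP orientation; "contact_force": force on the tool from outside, world axes, zero at the start; "wrist_torque": the same for the moment, N m; "width": opening from 0.0 (shut) to 1.0 (fully open).
Only numpy, scipy, OpenCV 4.12 (cv2) and the standard library are available. Lean on these libraries where they do the work, as an engineer would, in place of code of your own. Each camera call takes 0.05 s, during which the arm holds its last target.

## Working session

There is one attempt and no reset: what is moved stays moved. The work goes in short steps, Python scripts to look and compute and a tool call to move; the robot and the scene stay as the last step left them, time stands still between calls to the robot, and variables do not carry over. Pictures are saved under pics/ and viewed, and the job is handed in when it is done.

Besides the shell and the picture viewer there is one more tool, called after ">>>" as a command line: name --argument value ..., lists and objects as JSON in quotes. play_rows: Moves the arm, as the interface text tells. Its arguments: {"type":"object","properties":{"plan":{"type":"string"},"grip":{"type":"number"}},"required":["plan"]}

```bash
mkdir -p pics; ls; python3 - <<'E'
from rig import ctrl, vision
import cv2,numpy as np
s=ctrl.get_state();print({k:np.round(v,3).tolist() for k,v in s.items()})
for n in("side","top","wrist"):
    d=vision.snapshot(n);cv2.imwrite(f"pics/{n}0.png",d["color"]);np.savez(f"/tmp/{n}0.npz",**d)
    print(n,d["K"].round(1).tolist(),d["extrinsics"].round(3).tolist())
E
```

```text
pics
{'t': 0.0, 'q': [59.367, 21.993, 2.512, 91.651, -1.025, 66.529, -2.859], 'dq': [0.005, -0.055, -0.069, 0.049, 0.084, -0.047, -0.089], 'joint_efforts': [0.001, -43.346, 1.025, -24.951, 0.011, 0.011, 0.0], 'tcp_pos': [274.608, -588.149, 246.856], 'ee_rot': [[-0.001, 0.423, -0.906], [0.002, -0.906, -0.423], [-1.0, -0.003, 0.0]], 'contact_force': [-0.823, -0.021, 0.694], 'wrist_torque': [0.001, -0.031, -0.026], 'width': 1.003}
side [[467.4, 0.0, 318.8], [0.0, 467.4, 197.5], [0.0, 0.0, 1.0]] [[-0.885, -0.167, 0.434, 99.071], [-0.465, 0.314, -0.828, 844.521], [0.002, -0.934, -0.356, 414.541], [0.0, 0.0, 0.0, 1.0]]
top [[461.3, 0.0, 314.2], [0.0, 461.3, 199.6], [0.0, 0.0, 1.0]] [[-0.018, -0.989, 0.149, 332.885], [-1.0, 0.016, -0.015, 59.371], [0.012, -0.149, -0.989, 1111.09], [0.0, 0.0, 0.0, 1.0]]
wrist [[323.8, 0.0, 316.8], [0.0, 323.8, 196.7], [0.0, 0.0, 1.0]] [[0.423, -0.865, -0.269, 342.69], [-0.906, -0.404, -0.124, -556.046], [-0.001, 0.296, -0.955, 372.478], [0.0, 0.0, 0.0, 1.0]]
```

View pics/top0.png

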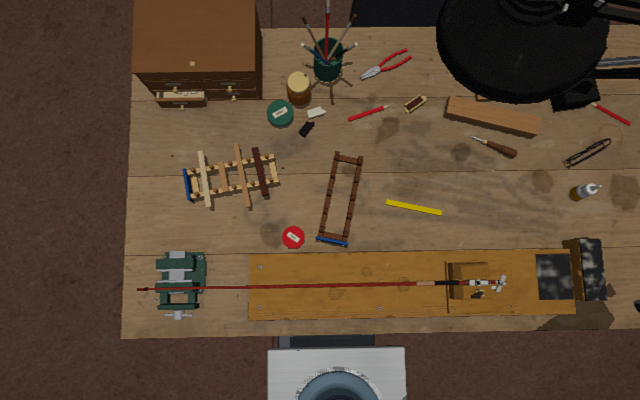

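View pics/side0.png

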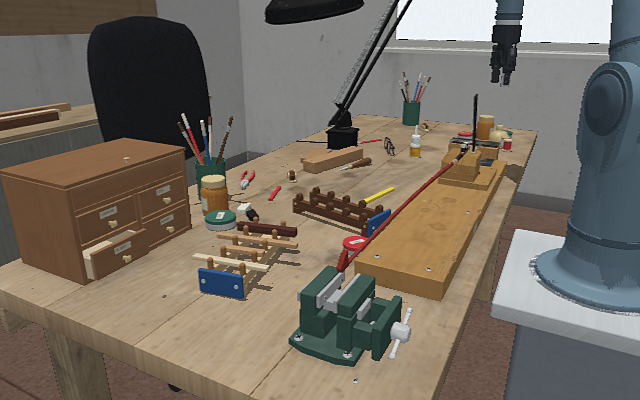

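View pics/wrist0.png

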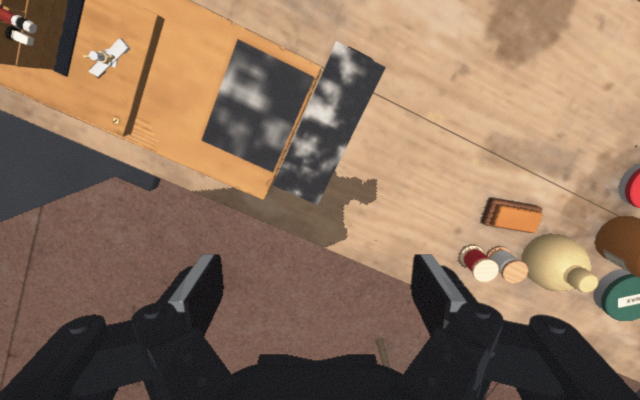

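```bash
python3 - <<'E'
import cv2
a=cv2.imread("pics/top0.png")
cv2.imwrite("pics/topc.png",cv2.resize(a[130:260,170:370],None,fx=4,fy=4,interpolation=cv2.INTER_CUBIC))
E
```

```text
(no output)
```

View pics/topc.png

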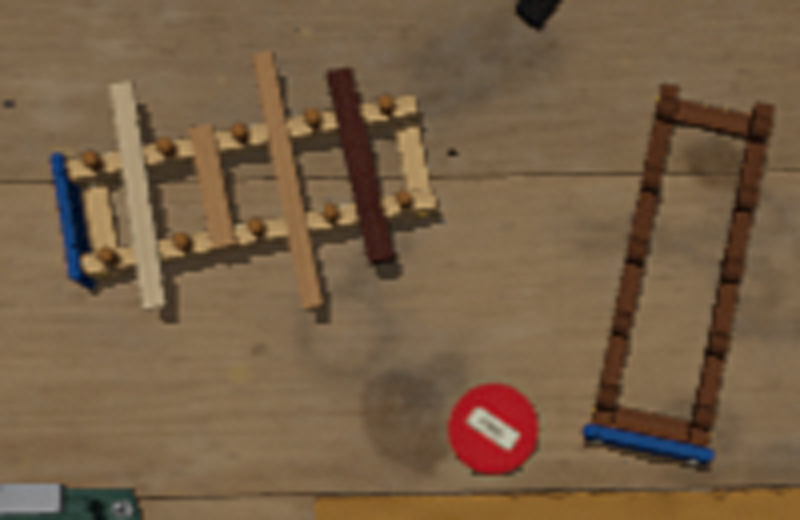

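```bash
cat > h.py <<'E'
import numpy as np,cv2
def rays(uv,d,z):
    uv=np.atleast_2d(uv).astype(float);K=d["K"];T=d["extrinsics"]
    r=np.c_[(uv[:,0]-K[0,2])/K[0,0],(uv[:,1]-K[1,2])/K[1,1],np.ones(len(uv))]@T[:3,:3].T
    s=(z-T[2,3])/r[:,2]
    return T[:3,3]+r*s[:,None]
def proj(p,d):
    p=np.atleast_2d(p);T=d["extrinsics"];c=(p-T[:3,3])@T[:3,:3];K=d["K"]
    return np.c_[c[:,0]/c[:,2]*K[0,0]+K[0,2],c[:,1]/c[:,2]*K[1,1]+K[1,2]]
def zmap(d):
    D=d["depth"];v,u=np.mgrid[:D.shape[0],:D.shape[1]];K=d["K"];T=d["extrinsics"]
    c=np.stack([(u-K[0,2])/K[0,0]*D,(v-K[1,2])/K[1,1]*D,D],-1)
    return c@T[:3,:3].T+T[:3,3]
def rect(mask,d,z):
    n,l,st,_=cv2.connectedComponentsWithStats(mask.astype(np.uint8))
    if n<2:return None
    k=1+np.argmax(st[1:,4]); c,_=cv2.findContours((l==k).astype(np.uint8),cv2.RETR_EXTERNAL,cv2.CHAIN_APPROX_NONE)
    P=rays(c[0][:,0,:],d,z)[:,:2].astype(np.float32)
    (x,y),(a,b),t=cv2.minAreaRect(P)
    if a<b:a,b,t=b,a,t+90
    t=(t+90)%180-90
    return round(x,1),round(y,1),round(a,1),round(b,1),round(t,2)
E
python3 - <<'E'
from h import *
d=dict(np.load("/tmp/top0.npz"))
hsv=cv2.cvtColor(d["color"],cv2.COLOR_BGR2HSV)
def px(x,y):return hsv[y,x].tolist()
for n,p in dict(pale=(204,180),short=(223,177),long=(241,180),rose=(260,175),bench=(290,150)).items():print(n,px(*p),zmap(d)[p[1],p[0]].round(1))
b=(hsv[...,0]>105)&(hsv[...,0]<125)&(hsv[...,1]>150)
for x0,x1 in((170,200),(310,355)):
    m=b.copy();m[:,:x0]=0;m[:,x1:]=0;m[:140]=0;m[255:]=0
    print(rect(m,d,44))
P=zmap(d)
z=P[...,2];print(np.percentile(z[130:250,290:310],[5,50,95]))
# scene obstacles: max z map in coarse cells
for X in range(200,900,100):
    print(X,[int(z[(P[...,0]>X)&(P[...,0]<X+100)&(P[...,1]>Y)&(P[...,1]<Y+100)].max(initial=-1)) for Y in range(400,-700,-100)])
E
```

```text
pale [19, 80, 169] [544.8 301.4  42.4]
short [15, 132, 147] [ 332.9   59.4 1111.1]
long [15, 132, 147] [543.3 214.6  42.7]
rose [5, 160, 62] [554.2 169.7  44.6]
bench [16, 83, 102] [625.7 100.2  -0.9]
(533.4, 339.1, 79.4, 11.7, 10.2)
(397.6, 5.0, 73.3, 8.1, 77.71)
[-2.78473414  0.79586169 18.24455567]
200 [158, 164, 148, 147, 143, 139, 128, 264, 139, 55, 266]
300 [160, 161, 148, 147, 1111, 139, 132, 139, 141, 55, 84]
400 [6, 44, 44, 45, 54, 54, 14, 12, 7, 13, 75]
500 [7, 54, 56, 58, 52, 54, 7, 486, 484, 22, 107]
600 [7, 46, 47, 57, 23, 51, 496, 613, 608, 38, 40]
700 [182, 189, 189, 183, 212, 209, 495, 517, 490, 38, 261]
800 [182, 183, 184, 183, 202, 194, 16, 16, 5, -1, -1]
```

```bash
python3 - <<'E'
from h import *
d=dict(np.load("/tmp/top0.npz"));P=zmap(d);ok=d["depth"]>0
x,y,z=P[...,0],P[...,1],P[...,2]
m=ok&(z>400)&(y>-560);print("lamp",[ (a[m].min().round(),a[m].max().round()) for a in(x,y,z)])
for X in range(450,800,50):
    k=m&(x>X)&(x<X+50); 
    if k.any():print(X,y[k].min(),y[k].max(),z[k].min(),z[k].max())
m=ok&(z>170)&(x<420)&(y>-500);print([ (a[m].min().round(),a[m].max().round()) for a in(x,y,z)])
m=ok&(z>100)&(x>330)&(x<450)&(y>-500);print("rod",[ (a[m].min().round(),a[m].max().round()) for a in(x,y,z)])
s=dict(np.load("/tmp/side0.npz"));P=zmap(s);v=s["depth"]>0
for q in((475,100),(475,130),(505,75),(455,150),(350,255)):print(q,P[q[1],q[0]].round())
m=v&(P[...,2]>400)&(P[...,0]<1100)&(P[...,0]>300)&(P[...,1]>-700);print("side lamp",[ (P[...,i][m].min().round(),P[...,i][m].max().round()) for i in range(3)])
# strips/rails coarse
ok2=ok
P=zmap(d)
hsv=cv2.cvtColor(d["color"],cv2.COLOR_BGR2HSV)
hi=(P[...,2]>25)&(P[...,2]<60)&ok
m=hi.copy();m[:,:310]=0;m[:,375:]=0;m[:140]=0;m[255:]=0
print("stand",rect(m,d,40))
E
```

```text
lamp [(np.float64(575.0), np.float64(761.0)), (np.float64(-396.0), np.float64(-153.0)), (np.float64(407.0), np.float64(613.0))]
550 -348.4792153604272 -203.8284566531556 430.20832326339337 486.421578452973
600 -392.7178316676873 -164.1381273498048 418.0941502048554 613.3078885416323
650 -395.99674622888966 -153.13541059614636 412.0197411213985 595.6710495001696
700 -390.5978236836964 -153.0851973847568 407.5815467875394 517.854762273369
750 -169.2138468832814 -165.3580583281198 407.38849245730637 439.08732089764055
[(np.float64(277.0), np.float64(281.0)), (np.float64(-288.0), np.float64(-236.0)), (np.float64(170.0), np.float64(264.0))]
rod [(np.float64(331.0), np.float64(343.0)), (np.float64(-330.0), np.float64(-257.0)), (np.float64(100.0), np.float64(118.0))]
(475, 100) [ 278. -240.  249.]
(475, 130) [ 276. -281.  173.]
(505, 75) [ 256. -537.  275.]
(455, 150) [ 321. -302.  114.]
(350, 255) [411. 123.   0.]
side lamp [(np.float64(300.0), np.float64(805.0)), (np.float64(-695.0), np.float64(-149.0)), (np.float64(401.0), np.float64(473.0))]
stand (499.0, -19.0, 217.5, 76.3, -12.74)
```

```bash
cat >> h.py <<'E'
import json,os
from scipy.spatial.transform import Rotation as Ro
def Ry(yaw):  # tool pointing down, y axis at yaw deg
    c,s=np.cos(np.radians(yaw)),np.sin(np.radians(yaw))
    return np.array([[0,c,s],[0,s,-c],[-1,0,0]])
def rows(start,wps,n):
    """start=(x,y,z,yaw); wps list; n rows per leg"""
    R0=Ry(start[3]);p0=np.array(start[:3]);out=[];prev=np.array(start,float)
    for w,k in zip(wps,n):
        w=np.array(w,float)
        for i in range(1,k+1):
            q=prev+(w-prev)*i/k
            s=R0.T@(q[:3]-p0)/10
            out.append("%.2f %.2f %.2f %.3f 0 0"%(*s,-np.radians(q[3]-start[3])))
        prev=w
    return "; ".join(out)
E
python3 - <<'E'
from h import *
s=(275,-589,248.3,-65)
print(rows(s,[(440,-420,350,-70),(440,0,350,-78),(410,130,310,-80)],[6,9,4]))
E
```

```text
-1.69 -1.39 -3.68 0.015 0 0; -3.39 -2.78 -7.37 0.029 0 0; -5.08 -4.17 -11.05 0.044 0 0; -6.78 -5.56 -14.73 0.058 0 0; -8.47 -6.95 -18.41 0.073 0 0; -10.17 -8.34 -22.10 0.087 0 0; -10.17 -12.57 -24.07 0.103 0 0; -10.17 -16.80 -26.04 0.118 0 0; -10.17 -21.03 -28.01 0.134 0 0; -10.17 -25.26 -29.99 0.149 0 0; -10.17 -29.49 -31.96 0.165 0 0; -10.17 -33.72 -33.93 0.180 0 0; -10.17 -37.95 -35.90 0.196 0 0; -10.17 -42.18 -37.87 0.211 0 0; -10.17 -46.41 -39.85 0.227 0 0; -9.17 -49.67 -40.54 0.236 0 0; -8.17 -52.93 -41.23 0.244 0 0; -7.17 -56.20 -41.93 0.253 0 0; -6.17 -59.46 -42.62 0.262 0 0
```

>>> play_rows --plan "-1.7 -1.4 -3.7 0.015 0 0; -3.4 -2.8 -7.4 0.03 0 0; -5.1 -4.2 -11 0.045 0 0; -6.8 -5.6 -14.7 0.06 0 0; -8.5 -7 -18.4 0.073 0 0; -10.2 -8.3 -22.1 0.087 0 0; -10.2 -12.6 -24.1 0.1 0 0; -10.2 -16.8 -26 0.12 0 0; -10.2 -21 -28 0.134 0 0; -10.2 -25.3 -30 0.15 0 0; -10.2 -29.5 -32 0.165 0 0; -10.2 -33.7 -33.9 0.18 0 0; -10.2 -38 -35.9 0.196 0 0; -10.2 -42.2 -37.9 0.21 0 0; -10.2 -46.4 -39.9 0.227 0 0; -9.2 -49.7 -40.5 0.236 0 0; -8.2 -53 -41.2 0.244 0 0; -7.2 -56.2 -41.9 0.253 0 0; -6.2 -59.5 -42.6 0.262 0 0; -6.2 -59.5 -42.6 0.262 0 0"

```text
t: 2.65
tcp_pos: [407.5, 133.1, 309.4]
ee_rot: [[-0.002, 0.18, -0.984], [-0.0, -0.984, -0.18], [-1.0, -0.0, 0.002]]
contact_force: [0.4, 0.8, 0.6]
width: 1.002
```

```bash
python3 - <<'E'
from rig import ctrl, vision
import cv2,numpy as np
s=ctrl.get_state();print(s["tcp_pos"],s["ee_rot"],s["q"])
d=vision.snapshot("wrist");cv2.imwrite(f"pics/w1.png",d["color"]);np.savez(f"/tmp/w1.npz",**d)
print(d["extrinsics"])
E
```

```text
[407.51590121 133.06768762 309.38786279] [[-1.93984180e-03  1.80121897e-01 -9.83642384e-01]
 [-1.08666333e-04 -9.83644267e-01 -1.80122028e-01]
 [-9.99998113e-01 -2.42519428e-04  1.92768745e-03]] [ 14.00531817  -4.90558598 -35.09338016 114.25892399  -3.03728162
  69.89029658 -99.56195564]
[[ 1.79959778e-01 -9.39056792e-01 -2.92893871e-01  4.81554307e+02]
 [-9.83673633e-01 -1.71550775e-01 -5.43738530e-02  1.47138923e+02]
 [ 8.13965302e-04  2.97897085e-01 -9.54597645e-01  4.34747884e+02]
 [ 0.00000000e+00  0.00000000e+00  0.00000000e+00  1.00000000e+00]]
```

View pics/w1.png

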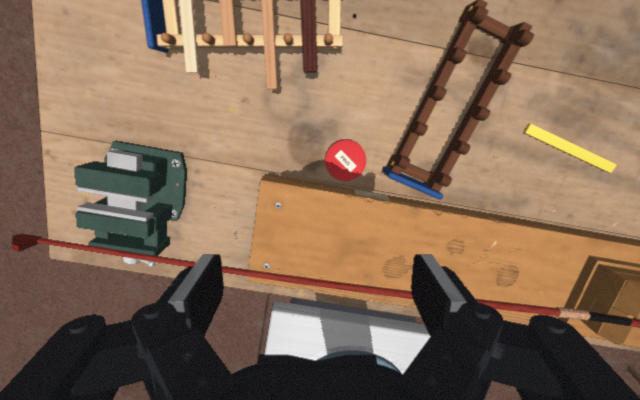

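```bash
cat >> h.py <<'E'
def stand(d,P,roi,zlo,zhi,dx=29,c0=None,ang0=None,tol=14):
    """find tooth/dowel tops by height, match to grid, rigid fit; c0 centre guess, ang0 = yaw of stand y axis"""
    hsv=cv2.cvtColor(d["color"],cv2.COLOR_BGR2HSV)
    blue=(hsv[...,0]>100)&(hsv[...,0]<128)&(hsv[...,1]>130)
    m=(d["depth"]>0)&(P[...,2]>zlo)&(P[...,2]<zhi)&~cv2.dilate(blue.astype(np.uint8),np.ones((5,5))).astype(bool)
    u=np.array([np.cos(np.radians(ang0)),np.sin(np.radians(ang0))]);xa=np.array([u[1],-u[0]])
    grid=np.array([[sx*dx,y] for sx in(-1,1) for y in(-88,-44,0,44,88)],float)
    pts=P[m][:,:2];G=[];W=[]
    c=np.array(c0,float);a=ang0
    for it in range(4):
        u=np.array([np.cos(np.radians(a)),np.sin(np.radians(a))]);xa=np.array([u[1],-u[0]])
        G=[];W=[]
        for g in grid:
            w=c+xa*g[0]+u*g[1];k=np.linalg.norm(pts-w,axis=1)<tol
            if k.sum()>=6:
                q=pts[k];G.append(g);W.append((q.min(0)+q.max(0))/2*0+q.mean(0))
        G_,W_=np.array(G),np.array(W);gm,wm=G_.mean(0),W_.mean(0)
        H=(G_-gm).T@(W_-wm);th=np.arctan2(H[0,1]-H[1,0],H[0,0]+H[1,1])
        a=np.degrees(th)+90;R=np.array([[np.cos(th),-np.sin(th)],[np.sin(th),np.cos(th)]]);c=wm-R@gm
    res=W_-(G_@R.T+c)
    return c,a,len(G),res
E
python3 - <<'E'
from h import *
d=dict(np.load("/tmp/w1.npz"));P=zmap(d)
for zlo in(40,44):
    c,a,n,res=stand(d,P,None,zlo,58,c0=(503,-19),ang0=167.5);print(c.round(1),round(a,2),n,np.linalg.norm(res,axis=1).round(1))
hsv=cv2.cvtColor(d["color"],cv2.COLOR_BGR2HSV)
b=(hsv[...,0]>100)&(hsv[...,0]<128)&(hsv[...,1]>130);b[:,:350]=0;b[250:]=0
Q=P[b];print(Q[:,2].min(),Q[:,2].max());Q=Q[Q[:,2]>38][:,:2];print(cv2.minAreaRect(Q.astype(np.float32)),Q.mean(0))
bench=P[120:140,220:260,2];print("bench z",np.median(bench))
u=np.array([np.cos(np.radians(a)),np.sin(np.radians(a))]);print("blue pred",c+109*u)
dt=dict(np.load("/tmp/top0.npz"));Pt=zmap(dt)
c,a,n,res=stand(dt,Pt,None,38,60,c0=(503,-19),ang0=167.5);print("top",c.round(1),round(a,2),n,np.linalg.norm(res,axis=1).round(1))
E
```

```text
[503.2 -16.6] 167.21 10 [0.9 0.5 0.4 0.5 1.1 1.2 0.6 0.1 0.5 1. ]
[503.3 -17.1] 167.25 10 [0.6 0.3 0.2 0.4 0.7 0.7 0.4 0.1 0.4 0.7]
11.308519190658785 46.27713039357582
((398.45452880859375, 7.03961181640625), (75.83415985107422, 6.791989803314209), 76.74473571777344) [398.72012542   7.36484148]
bench z -0.23133142084142833
blue pred [397.01317331   6.99840608]
top [503.6 -19.9] 167.22 10 [0.4 0.7 0.4 0.6 0.6 1.1 0.4 0.4 0.7 0.5]
```

```bash
python3 - <<'E'
from rig import ctrl
from h import *
for i in range(3):
    s=ctrl.get_state();print(s["t"],s["tcp_pos"].round(2) if hasattr(s["tcp_pos"],"round") else s["tcp_pos"])
print(rows((409.6,130.3,310.3,-80),[(480,228,290,-80)],[4]))
E
```

```text
2.7 [408.45 131.2  309.78]
2.7 [408.45 131.2  309.78]
2.7 [408.45 131.2  309.78]
0.51 -2.10 -2.16 -0.000 0 0; 1.02 -4.20 -4.31 -0.000 0 0; 1.52 -6.30 -6.47 -0.000 0 0; 2.03 -8.40 -8.63 -0.000 0 0
```

>>> play_rows --plan "0.5 -2.1 -2.2 0 0 0; 1 -4.2 -4.3 0 0 0; 1.5 -6.3 -6.5 0 0 0; 2 -8.4 -8.6 0 0 0; 2 -8.4 -8.6 0 0 0; 2 -8.4 -8.6 0 0 0; 2 -8.4 -8.6 0 0 0"

```text
t: 3.58
tcp_pos: [479.4, 226.6, 290.4]
ee_rot: [[0.0, 0.172, -0.985], [-0.001, -0.985, -0.172], [-1.0, 0.001, -0.0]]
contact_force: [-0.2, -0.1, -0.2]
width: 0.995
```

```bash
python3 - <<'E'
from rig import ctrl, vision
import cv2,numpy as np
s=ctrl.get_state();print(s["tcp_pos"],s["q"])
d=vision.snapshot("wrist");cv2.imwrite(f"pics/w2.png",d["color"]);np.savez(f"/tmp/w2.npz",**d)
E
```

```text
[479.41868563 226.55613676 290.43459013] [   6.72326147   10.33882595  -40.22272704  103.59081239    7.22248282
   68.65164652 -115.77615608]
```

View pics/w2.png

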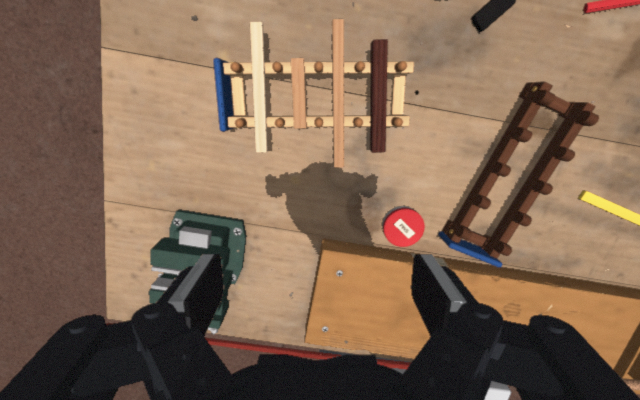

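```bash
cat >> h.py <<'E'
def strips(d,P,roi=None,zlo=38,zhi=52,minA=150):
    m=((d["depth"]>0)&(P[...,2]>zlo)&(P[...,2]<zhi)).astype(np.uint8)
    if roi is not None:
        k=np.zeros_like(m);k[roi[1]:roi[3],roi[0]:roi[2]]=1;m&=k
    n,l,st,_=cv2.connectedComponentsWithStats(m,connectivity=4);out=[]
    for i in range(1,n):
        if st[i,4]<minA:continue
        Q=P[l==i];zt=np.median(Q[:,2])
        c,_=cv2.findContours((l==i).astype(np.uint8),cv2.RETR_EXTERNAL,cv2.CHAIN_APPROX_NONE)
        W=rays(c[0][:,0,:],d,zt)[:,:2].astype(np.float32)
        (x,y),(a,b),t=cv2.minAreaRect(W)
        if a<b:a,b,t=b,a,t+90
        t=(t+90)%180-90
        V=np.cov(Q[:,:2].T);w,v=np.linalg.eigh(V);tp=np.degrees(np.arctan2(v[1,1],v[0,1]));tp=(tp+90)%180-90
        out.append((round(x,1),round(y,1),round(a,1),round(b,1),round(t,2),round(tp,2),round(float(zt),1),Q.mean(0)[:2].round(1).tolist(),st[i,:4].tolist()))
    return out
E
python3 - <<'E'
from h import *
d=dict(np.load("/tmp/w2.npz"));P=zmap(d)
for s in strips(d,P,(200,0,430,180)):print(s)
c,a,n,res=stand(d,P,None,49,62,c0=(552.7,231.8),ang0=100,tol=10);print("rack",c.round(1),round(a,2),n,np.linalg.norm(res,axis=1).round(1))
c2,a2,n,res=stand(d,P,None,44,58,c0=(503,-19),ang0=167.5);print("stand",c2.round(1),round(a2,2),n,np.linalg.norm(res,axis=1).round(1))
u=np.array([np.cos(np.radians(a)),np.sin(np.radians(a))])
for y in(66,22,-22,-66):print(y,c+u*y)
dt=dict(np.load("/tmp/top0.npz"));Pt=zmap(dt)
for s in strips(dt,Pt,(185,140,285,215),37,52,30):print("top",s)
E
```

```text
(556.0, 216.4, 155.7, 11.9, 11.26, np.float64(11.36), 42.2, [561.8, 217.3], [332, 19, 12, 149])
(548.3, 303.7, 135.7, 13.5, 9.38, np.float64(9.27), 40.7, [552.0, 304.4], [250, 22, 17, 131])
(563.0, 173.4, 117.5, 17.7, 12.68, np.float64(12.2), 48.8, [565.4, 174.1], [370, 39, 18, 114])
(535.9, 344.3, 76.5, 9.0, 10.23, np.float64(10.27), 43.1, [537.2, 344.8], [213, 58, 14, 74])
(552.3, 260.0, 73.5, 14.1, 11.37, np.float64(11.22), 42.3, [553.5, 260.2], [291, 58, 15, 71])
rack [555.3 238.3] 100.25 10 [0.7 0.4 0.3 0.4 0.6 0.7 0.4 0.2 0.5 0.8]
stand [503.8 -16.7] 167.23 10 [0.7 0.3 0.2 0.5 0.7 0.8 0.5 0.2 0.4 0.8]
66 [543.5420799  303.25254866]
22 [551.36942491 259.95436544]
-22 [559.19676991 216.65618222]
-66 [567.02411491 173.357999  ]
top (557.1, 213.8, 156.5, 15.2, 10.53, np.float64(11.58), 42.6, [556.5, 213.2], [233, 143, 18, 64])
top (563.3, 169.6, 119.9, 16.5, 12.45, np.float64(12.33), 48.9, [562.9, 169.6], [252, 147, 17, 49])
top (549.3, 302.7, 136.8, 17.1, 8.86, np.float64(9.19), 41.1, [549.0, 301.2], [198, 150, 14, 57])
top (553.9, 255.1, 74.3, 19.0, 11.31, np.float64(11.09), 42.6, [553.7, 257.0], [217, 161, 13, 31])
top (536.6, 342.0, 75.4, 9.1, 10.81, np.float64(8.7), 43.0, [531.6, 340.8], [185, 168, 7, 32])
```

```bash
python3 - <<'E'
from h import *
print(rows((479.4,226.8,290.4,-80.1),[(548.3,302.8,170,-80.7),(548.3,302.8,100,-80.7)],[5,3]))
E
```

```text
2.41 -1.26 -1.62 0.002 0 0; 4.82 -2.52 -3.24 0.004 0 0; 7.22 -3.78 -4.86 0.006 0 0; 9.63 -5.04 -6.48 0.008 0 0; 12.04 -6.30 -8.09 0.010 0 0; 14.37 -6.30 -8.09 0.010 0 0; 16.71 -6.30 -8.09 0.010 0 0; 19.04 -6.30 -8.09 0.010 0 0
```

>>> play_rows --plan "2.4 -1.3 -1.6 0 0 0; 4.8 -2.5 -3.2 0 0 0; 7.2 -3.8 -4.9 0.01 0 0; 9.6 -5 -6.5 0.01 0 0; 12 -6.3 -8.1 0.01 0 0; 14.4 -6.3 -8.1 0.01 0 0; 16.7 -6.3 -8.1 0.01 0 0; 19 -6.3 -8.1 0.01 0 0; 19 -6.3 -8.1 0.01 0 0; 19 -6.3 -8.1 0.01 0 0" --grip 0.34

```text
t: 4.88
tcp_pos: [548.6, 304.4, 100.9]
ee_rot: [[0.001, 0.164, -0.986], [0.001, -0.986, -0.164], [-1.0, -0.0, -0.001]]
contact_force: [0.2, 0.5, 0.3]
width: 0.335
```

```bash
cat > snap.py <<'E'
import sys
from rig import ctrl, vision
import cv2,numpy as np
cam,name=sys.argv[1:3]
d=vision.snapshot(cam);im=d["color"]
np.savez(f"/tmp/{name}.npz",**d)
if len(sys.argv)>3:
    x0,y0,x1,y1,f=map(int,sys.argv[3:]);im=cv2.resize(im[y0:y1,x0:x1],None,fx=f,fy=f,interpolation=cv2.INTER_CUBIC)
cv2.imwrite(f"pics/{name}.png",im)
s=ctrl.get_state();r=np.array(s["ee_rot"]);print(round(s["t"],2),np.round(s["tcp_pos"],1),"yaw",np.degrees(np.arctan2(r[1,1],r[0,1])).round(2),"down",r[:,0].round(4),"w",round(s["width"],3),"F",np.round(s["contact_force"],1),"q7",round(s["q"][6],1))
E
python3 snap.py wrist w3
```

```text
4.92 [548.9 304.7 101.5] yaw -80.56 down [ 0.0019  0.0011 -1.    ] w 0.329 F [ 0.6 -0.6  0.3] q7 -130.4
```

View pics/w3.png

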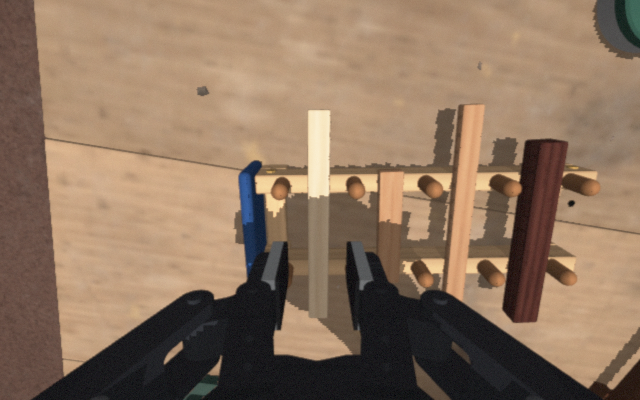

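```bash
python3 - <<'E'
from h import *
d=dict(np.load("/tmp/w3.npz"));P=zmap(d)
for s in strips(d,P,(240,90,600,330),36,53):print(s)
E
```

```text
(571.0, 220.8, 125.8, 14.5, 11.37, np.float64(11.55), 42.2, [578.7, 222.0], [441, 104, 44, 198])
(548.9, 304.2, 136.2, 12.9, 9.31, np.float64(9.3), 40.8, [555.5, 305.3], [307, 109, 23, 209])
(564.3, 175.1, 120.9, 46.0, 23.62, np.float64(15.45), 48.5, [568.3, 176.7], [490, 139, 86, 184])
(553.3, 261.1, 75.2, 15.1, 11.35, np.float64(13.12), 42.3, [557.7, 261.5], [376, 169, 28, 114])
(541.6, 345.5, 69.3, 9.0, 10.2, np.float64(8.85), 43.2, [545.8, 346.5], [240, 170, 19, 107])
(599.7, 160.0, 20.9, 10.0, 83.44, np.float64(-7.5), 46.5, [599.9, 160.3], [562, 173, 37, 23])
(585.1, 245.8, 15.1, 9.8, 60.74, np.float64(-30.97), 48.9, [585.2, 246.1], [418, 176, 25, 22])
(570.0, 329.5, 13.2, 9.8, -18.22, np.float64(77.56), 50.2, [570.5, 329.5], [271, 177, 19, 23])
(577.6, 287.9, 13.2, 9.6, 36.98, np.float64(-69.0), 50.5, [577.8, 287.9], [346, 177, 19, 22])
(536.3, 192.3, 21.3, 9.6, 55.4, np.float64(-34.8), 46.9, [536.5, 192.7], [477, 260, 28, 27])
(528.7, 234.9, 18.6, 9.7, 40.11, np.float64(-50.62), 47.5, [529.1, 235.2], [411, 262, 23, 25])
```

>>> play_rows --plan "1.5 0 0 0 0 0; 3 0 0 0 0 0; 4.5 0 0 0 0 0; 5.7 0 0 0 0 0; 6.5 0 0 0 0 0; 6.5 0 0 0 0 0"

```text
t: 5.68
tcp_pos: [547.6, 303.9, 34.3]
ee_rot: [[-0.001, 0.164, -0.986], [-0.001, -0.986, -0.164], [-1.0, 0.0, 0.002]]
contact_force: [-0.6, -0.6, -0.2]
width: 0.333
```

>>> play_rows --plan "0 0 0 0 0 0; 0 0 0 0 0 0; 0 0 0 0 0 0; 0 0 0 0 0 0; 0 0 0 0 0 0" --grip 1

```text
t: 6.3
tcp_pos: [548.5, 304.4, 35.8]
ee_rot: [[0.001, 0.164, -0.986], [0.0, -0.986, -0.164], [-1.0, -0.0, -0.001]]
contact_force: [-0.5, -0.8, 2.1]
width: 0.142
```

```bash
python3 - <<'E'
from h import *
print(rows((548.5,304.2,35,-80.6),[(548.5,304.2,140,-80.6),(439.4,-3.4,140,-12.8)],[4,11]))
E
```

```text
-2.62 0.00 0.00 -0.000 0 0; -5.25 0.00 0.00 -0.000 0 0; -7.88 0.00 0.00 -0.000 0 0; -10.50 0.00 0.00 -0.000 0 0; -10.50 2.60 1.44 -0.108 0 0; -10.50 5.19 2.87 -0.215 0 0; -10.50 7.79 4.31 -0.323 0 0; -10.50 10.39 5.74 -0.430 0 0; -10.50 12.98 7.18 -0.538 0 0; -10.50 15.58 8.61 -0.645 0 0; -10.50 18.18 10.05 -0.753 0 0; -10.50 20.77 11.48 -0.861 0 0; -10.50 23.37 12.92 -0.968 0 0; -10.50 25.97 14.35 -1.076 0 0; -10.50 28.57 15.79 -1.183 0 0
```

>>> play_rows --plan "-1.5 0 0 0 0 0; -3.5 0 0 0 0 0; -6 0 0 0 0 0; -8.5 0 0 0 0 0; -10.5 0 0 0 0 0; -10.5 1.5 0.8 -0.06 0 0; -10.5 4 2.2 -0.17 0 0; -10.5 7 3.9 -0.29 0 0; -10.5 10 5.5 -0.41 0 0; -10.5 13 7.2 -0.54 0 0; -10.5 16 8.8 -0.66 0 0; -10.5 19 10.5 -0.79 0 0; -10.5 22 12.2 -0.91 0 0; -10.5 25 13.8 -1.03 0 0; -10.5 27.5 15.2 -1.13 0 0; -10.5 28.6 15.8 -1.183 0 0; -10.5 28.6 15.8 -1.183 0 0; -10.5 28.6 15.8 -1.183 0 0"

```text
t: 8.55
tcp_pos: [439.7, -3.1, 140.9]
ee_rot: [[0.001, 0.975, -0.221], [0.0, -0.221, -0.975], [-1.0, 0.001, -0.0]]
contact_force: [-0.2, 0.9, -0.2]
width: 0.141
```

```bash
python3 snap.py wrist w4;python3 - <<'E'
from h import *
d=dict(np.load("/tmp/w4.npz"));P=zmap(d)
c2,a2,n,res=stand(d,P,None,44,58,c0=(503.7,-17.7),ang0=167.3);print("stand",c2.round(1),round(a2,2),n,np.linalg.norm(res,axis=1).round(1))
E
```

```text
8.6 [439.7  -2.9 140.8] yaw -12.72 down [ 1.1e-03  2.0e-04 -1.0e+00] w 0.135 F [-1.  -0.3 -0.9] q7 -29.2
stand [502.6 -16.9] 167.02 10 [1.  0.5 0.1 2.3 0.9 1.3 0.8 0.5 0.7 1.3]
```

View pics/w4.png

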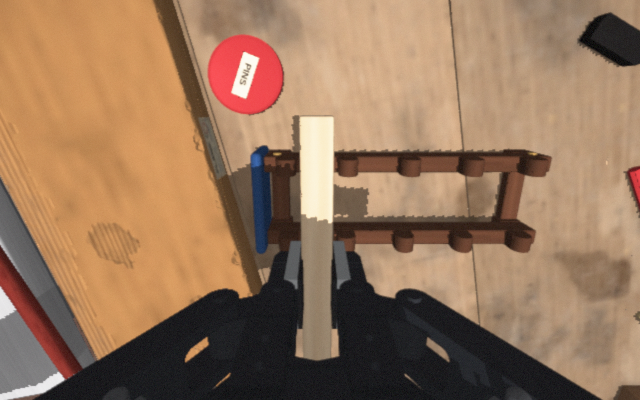

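```bash
python3 - <<'E'
from h import *
d=dict(np.load("/tmp/w4.npz"));P=zmap(d)
print(P[[130,200,300,350],[316]*4].round(1))
e=rays([[317,116],[317,359.5]],d,146);print(e.round(1),e.mean(0))
E
```

```text
[[453.   59.5 145.9]
 [447.1  33.6 146.9]
 [437.  -10.4 146.8]
 [431.  -37.  145.8]]
[[454.4  64.3 146. ]
 [430.3 -42.2 146. ]] [442.35816547  11.08288975 146.        ]
```

>>> play_rows --plan "1.5 -0.1 0 0 0 0; 3.5 -0.1 0 0 0 0; 6 -0.1 0 0 0 0; 8 -0.1 0 0 0 0; 9.4 -0.1 0 0 0 0; 10.1 -0.1 0 0 0 0; 10.45 -0.1 0 0 0 0; 10.45 -0.1 0 0 0 0; 10.45 -0.1 0 0 0 0"

```text
t: 9.72
tcp_pos: [438.8, -3.7, 36.2]
ee_rot: [[0.001, 0.975, -0.221], [-0.0, -0.221, -0.975], [-1.0, 0.001, -0.0]]
contact_force: [-0.9, -0.5, 0.0]
width: 0.137
```

```bash
python3 snap.py wrist w5
```

```text
9.78 [438.7  -3.8  36.2] yaw -12.79 down [ 1.2e-03 -2.0e-04 -1.0e+00] w 0.135 F [ 0.  -0.3  0.2] q7 -41.6
```

View pics/w5.png

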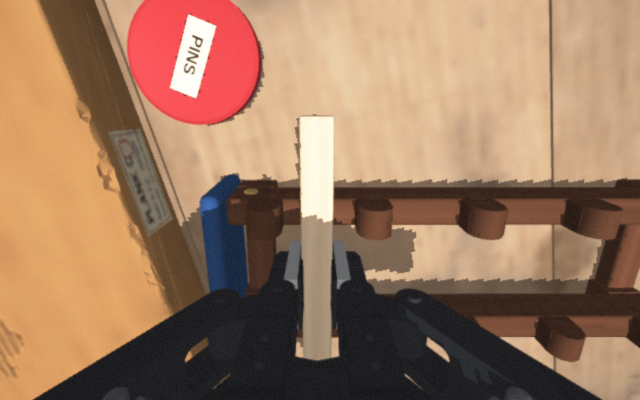

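>>> play_rows --plan "0.05 0 0 0 0 0; 0.05 0 0 0 0 0"

```text
t: 10.02
tcp_pos: [438.6, -3.8, 35.7]
ee_rot: [[0.001, 0.975, -0.221], [-0.0, -0.221, -0.975], [-1.0, 0.001, 0.0]]
contact_force: [-0.8, -0.3, 3.7]
width: 0.14
```

>>> play_rows --plan "0 0 0 0 0 0; 0 0 0 0 0 0; 0 0 0 0 0 0; 0 0 0 0 0 0; -1 0 0 0 0 0; -3 0 0 0 0 0; -6 0 0 0 0 0; -9 0 0 0 0 0; -10.5 0 0 0 0 0; -10.5 0 0 0 0 0" --grip 0.34

```text
t: 11.28
tcp_pos: [439.2, -3.9, 141.3]
ee_rot: [[0.003, 0.975, -0.222], [-0.001, -0.222, -0.975], [-1.0, 0.003, 0.001]]
contact_force: [-0.8, -1.3, -0.3]
width: 0.329
```

```bash
python3 snap.py wrist w6;python3 - <<'E'
from h import *
d=dict(np.load("/tmp/w6.npz"));P=zmap(d)
for s in strips(d,P,(240,90,600,380),36,53):print(s[:-1])
E
```

```text
11.32 [438.2  -3.9 140.3] yaw -12.79 down [ 5.e-04 -7.e-04 -1.e+00] w 0.327 F [-0.1  0.2  0. ] q7 -29.3
(437.9, -2.9, 136.2, 12.9, 77.26, np.float64(77.22), 40.9, [439.2, 3.2])
(398.0, 7.1, 77.2, 8.7, 77.22, np.float64(77.22), 43.2, [398.3, 8.7])
(424.8, 30.6, 14.0, 13.9, 77.15, np.float64(-20.79), 47.5, [424.5, 30.5])
(466.4, 21.1, 14.0, 13.7, 77.16, np.float64(-2.35), 47.4, [466.3, 21.1])
(507.7, 11.6, 15.4, 14.0, -12.84, np.float64(18.44), 47.2, [508.1, 11.6])
(549.6, 2.4, 17.5, 13.4, -12.85, np.float64(20.39), 46.7, [550.3, 2.0])
(591.6, -7.3, 19.3, 13.4, -12.85, np.float64(33.36), 46.3, [592.6, -7.6])
(495.5, -43.6, 17.7, 14.9, 81.2, np.float64(24.34), 46.5, [495.8, -44.2])
(579.4, -63.2, 19.4, 17.1, -13.21, np.float64(31.96), 45.6, [580.3, -63.6])
(411.9, -25.3, 17.2, 13.4, 76.15, np.float64(-54.85), 46.2, [413.1, -24.4])
(453.7, -34.6, 16.3, 14.2, 77.11, np.float64(25.91), 46.1, [453.3, -33.3])
(537.1, -53.6, 17.6, 16.3, -12.9, np.float64(29.12), 46.2, [538.0, -53.9])
```

View pics/w6.png

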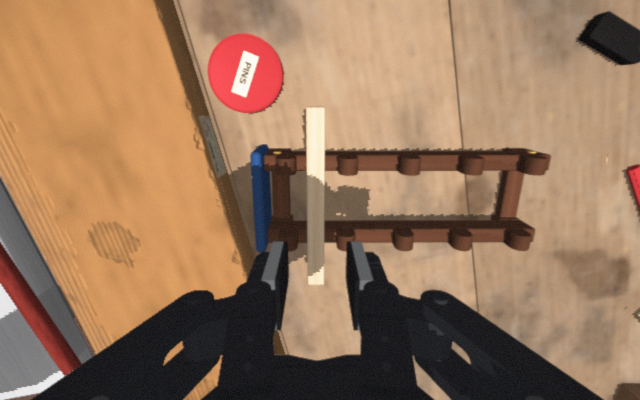

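```bash
python3 - <<'E'
from h import *
print(rows((438.6,-3.7,140.5,-12.8),[(552.8,260.3,140,-78.7),(552.8,260.3,90,-78.7)],[10,2]))
E
```

```text
0.01 0.53 -2.83 0.115 0 0; 0.01 1.06 -5.65 0.230 0 0; 0.02 1.59 -8.48 0.345 0 0; 0.02 2.11 -11.31 0.460 0 0; 0.03 2.64 -14.14 0.575 0 0; 0.03 3.17 -16.96 0.690 0 0; 0.03 3.70 -19.79 0.805 0 0; 0.04 4.23 -22.62 0.920 0 0; 0.04 4.76 -25.45 1.035 0 0; 0.05 5.29 -28.27 1.150 0 0; 2.55 5.29 -28.27 1.150 0 0; 5.05 5.29 -28.27 1.150 0 0
```

>>> play_rows --plan "0 0.3 -1.5 0.06 0 0; 0 0.8 -4 0.16 0 0; 0 1.3 -7 0.29 0 0; 0 1.9 -10 0.41 0 0; 0 2.4 -13 0.53 0 0; 0 3 -16 0.65 0 0; 0 3.6 -19 0.77 0 0; 0 4.1 -22 0.9 0 0; 0 4.7 -25 1.02 0 0; 0 5.1 -27.3 1.11 0 0; 0 5.3 -28.3 1.15 0 0; 2 5.3 -28.3 1.15 0 0; 5 5.3 -28.3 1.15 0 0; 5 5.3 -28.3 1.15 0 0; 5 5.3 -28.3 1.15 0 0"

```text
t: 13.2
tcp_pos: [552.1, 259.9, 89.5]
ee_rot: [[-0.001, 0.196, -0.981], [-0.001, -0.981, -0.196], [-1.0, 0.0, 0.002]]
contact_force: [0.5, -0.0, -0.7]
width: 0.328
```

```bash
python3 snap.py wrist w7;python3 - <<'E'
from h import *
d=dict(np.load("/tmp/w7.npz"));P=zmap(d)
for s in strips(d,P,(200,90,600,380),36,53,500):print(s[:-1])
E
```

```text
13.25 [552.7 260.5  90.5] yaw -78.68 down [ 2.e-04  2.e-04 -1.e+00] w 0.327 F [0.6 0.3 0.3] q7 -125.7
(577.7, 221.4, 112.3, 13.2, 11.39, np.float64(11.92), 42.3, [586.3, 222.8])
(571.2, 177.5, 103.5, 21.6, 12.29, np.float64(12.71), 48.6, [578.0, 178.2])
(553.6, 260.4, 74.6, 13.9, 11.52, np.float64(11.39), 42.3, [555.5, 260.8])
```

View pics/w7.png

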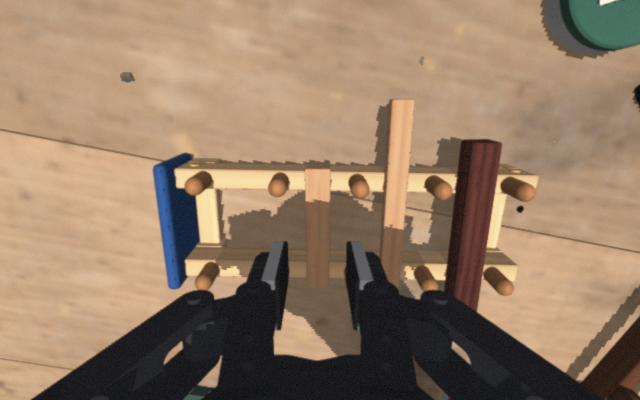

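>>> play_rows --plan "1.5 0 -0.05 0 0 0; 3 0 -0.05 0 0 0; 4.3 0 -0.05 0 0 0; 5.1 0 -0.05 0 0 0; 5.4 0 -0.05 0 0 0; 5.4 0 -0.05 0 0 0"

```text
t: 14.0
tcp_pos: [553.0, 260.9, 36.2]
ee_rot: [[-0.0, 0.197, -0.98], [0.0, -0.98, -0.197], [-1.0, -0.0, 0.0]]
contact_force: [0.2, 0.5, 0.3]
width: 0.331
```

>>> play_rows --plan "0 0 0 0 0 0; 0 0 0 0 0 0; 0 0 0 0 0 0; 0 0 0 0 0 0; 0 0 0 0 0 0" --grip 1

```text
t: 14.62
tcp_pos: [553.5, 261.1, 36.9]
ee_rot: [[0.001, 0.197, -0.98], [0.0, -0.98, -0.197], [-1.0, -0.0, -0.001]]
contact_force: [0.3, 0.0, 3.9]
width: 0.15
```

```bash
python3 - <<'E'
from h import *
c=np.array([503.5,-17.]);u=np.array([-.9751,.2215])
for y in(22,-22,-66):print(c+u*y)
p=c+u*22
print(rows((552.6,260.3,36,-78.7),[(552.6,260.3,141,-78.7),(*p,141,-12.8)],[1,10]))
E
```

```text
[482.0478 -12.127 ]
[524.9522 -21.873 ]
[567.8566 -31.619 ]
-10.50 0.00 0.00 -0.000 0 0; -10.50 2.53 1.23 -0.115 0 0; -10.50 5.07 2.45 -0.230 0 0; -10.50 7.60 3.68 -0.345 0 0; -10.50 10.13 4.90 -0.460 0 0; -10.50 12.67 6.13 -0.575 0 0; -10.50 15.20 7.35 -0.690 0 0; -10.50 17.73 8.58 -0.805 0 0; -10.50 20.27 9.81 -0.920 0 0; -10.50 22.80 11.03 -1.035 0 0; -10.50 25.33 12.26 -1.150 0 0
```

>>> play_rows --plan "-1.5 0 0 0 0 0; -3.5 0 0 0 0 0; -6 0 0 0 0 0; -8.5 0 0 0 0 0; -10.5 0 0 0 0 0; -10.5 1.5 0.7 -0.07 0 0; -10.5 4 1.9 -0.18 0 0; -10.5 7 3.4 -0.32 0 0; -10.5 10 4.9 -0.45 0 0; -10.5 13 6.3 -0.59 0 0; -10.5 16 7.8 -0.73 0 0; -10.5 19 9.2 -0.86 0 0; -10.5 22 10.7 -1 0 0; -10.5 24.5 11.9 -1.11 0 0; -10.5 25.3 12.3 -1.15 0 0; -10.5 25.3 12.3 -1.15 0 0; -10.5 25.3 12.3 -1.15 0 0"

```text
t: 16.75
tcp_pos: [482.4, -10.8, 141.8]
ee_rot: [[0.001, 0.975, -0.221], [0.0, -0.221, -0.975], [-1.0, 0.001, -0.0]]
contact_force: [-0.1, 0.6, 1.2]
width: 0.15
```

```bash
python3 snap.py wrist w8;python3 - <<'E'
from h import *
d=dict(np.load("/tmp/w8.npz"));P=zmap(d)
for s in strips(d,P,(150,90,600,380),36,53,60):print(s[:7])
for s in strips(d,P,(250,90,400,380),142,153,60):print("held",s[:7],s[-1])
E
```

```text
16.8 [482.4 -10.5 141.7] yaw -12.72 down [ 7.e-04  2.e-04 -1.e+00] w 0.149 F [-0.1 -0.3 -0.2] q7 -32.4
(438.5, -2.4, 135.6, 13.6, 77.23, np.float64(76.99), 40.8)
(399.0, 6.9, 77.1, 10.0, 77.21, np.float64(77.3), 43.2)
(426.1, 30.2, 15.3, 14.1, -12.78, np.float64(-39.51), 47.1)
(467.4, 20.9, 14.3, 13.3, 76.14, np.float64(-22.71), 47.2)
(509.1, 11.4, 14.1, 14.1, 77.22, np.float64(-2.35), 47.2)
(550.5, 2.0, 15.7, 14.2, -12.78, np.float64(15.73), 47.0)
(592.4, -7.6, 17.3, 14.2, -13.39, np.float64(21.49), 46.7)
(361.6, -33.2, 130.5, 38.7, 68.55, np.float64(74.77), 37.7)
(413.4, -25.2, 17.2, 15.4, 77.2, np.float64(-52.95), 46.6)
(455.2, -33.7, 14.0, 13.8, 77.2, np.float64(11.82), 45.2)
(497.0, -42.9, 14.2, 13.6, 78.29, np.float64(-40.73), 45.9)
(538.2, -53.6, 17.2, 15.4, 77.2, np.float64(29.0), 46.7)
(580.2, -63.4, 17.3, 17.2, 77.2, np.float64(29.3), 46.1)
(347.9, -117.9, 31.2, 6.4, 27.8, np.float64(31.97), 38.0)
held (480.6, -9.2, 75.0, 39.3, 58.17, np.float64(77.28), 147.3) [267, 197, 99, 158]
```

View pics/w8.png

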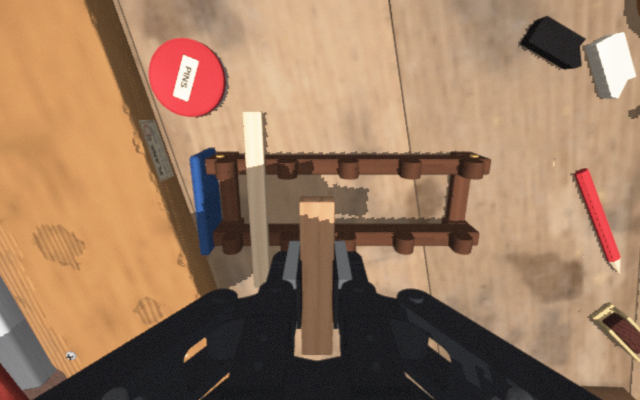

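```bash
python3 - <<'E'
from h import *
d=dict(np.load("/tmp/w8.npz"));P=zmap(d)
e=rays([[317,197],[317,356]],d,147.3)[:,:2];a=np.array([.2215,.975]);print(e,e[0]-37*a,e[1]+37*a)
E
```

```text
[[490.34584012  26.86242256]
 [473.4982474  -47.54740192]] [482.15034012  -9.21257744] [481.6937474  -11.47240192]
```

>>> play_rows --plan "1.5 0 0 0 0 0; 3.5 0 0 0 0 0; 6 0 0 0 0 0; 8 0 0 0 0 0; 9.4 0 0 0 0 0; 10.1 0 0 0 0 0; 10.4 0 0 0 0 0; 10.5 0 0 0 0 0; 10.5 0 0 0 0 0"

```text
t: 17.92
tcp_pos: [482.8, -11.4, 36.9]
ee_rot: [[0.002, 0.975, -0.221], [-0.0, -0.221, -0.975], [-1.0, 0.002, -0.0]]
contact_force: [-0.4, 0.7, 1.8]
width: 0.153
```

```bash
python3 snap.py wrist w9
```

```text
17.98 [482.7 -11.4  36.9] yaw -12.78 down [ 0.0015 -0.     -1.    ] w 0.15 F [-0.7  0.8  1.4] q7 -42.0
```

View pics/w9.png

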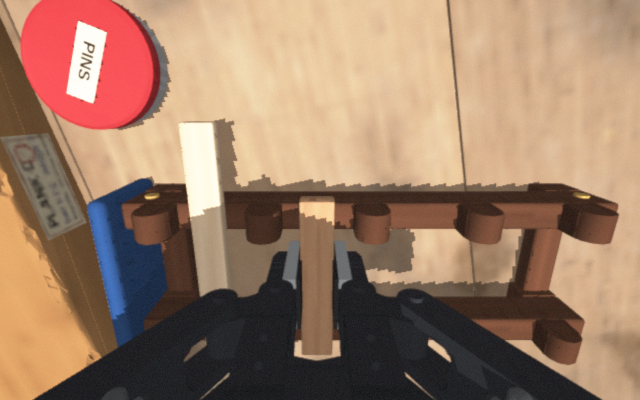

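```bash
python3 - <<'E'
from h import *
d=dict(np.load("/tmp/w9.npz"));P=zmap(d)
c=np.array([503.5,-17.]);u=np.array([-.9751,.2215]);xa=np.array([.2215,.9751])
def loc(p):return [round(float((p[:2]-c)@xa),1),round(float((p[:2]-c)@u),1),round(float(p[2]),1)]
for col in(340,410,317):
    print(col,[ (r,*loc(P[r,col])) for r in list(range(186,232,3))])
print([(r,*loc(P[r,317])) for r in range(330,362,3)])
for r in (320,330,335,338,341,344,350):print(r,loc(P[r,450]),loc(P[r,500]))
E
```

```text
340 [(186, 32.1, 10.0, 0.2), (189, 30.5, 10.0, 0.1), (192, 33.9, 11.3, 17.3), (195, 34.1, 11.6, 22.5), (198, 33.7, 11.9, 26.0), (201, 33.8, 12.2, 30.6), (204, 33.3, 12.4, 32.9), (207, 32.0, 12.3, 33.1), (210, 30.6, 12.3, 33.0), (213, 29.5, 12.3, 33.5), (216, 28.5, 12.4, 34.5), (219, 26.9, 12.3, 34.0), (222, 25.0, 12.1, 32.6), (225, 23.9, 12.2, 33.4), (228, 22.7, 12.2, 33.8), (231, 6.3, 9.4, -1.1)]
410 [(186, 32.0, -26.5, -0.3), (189, 30.5, -26.4, 0.3), (192, 34.0, -21.3, 17.7), (195, 34.2, -19.9, 23.0), (198, 33.9, -18.9, 26.5), (201, 33.8, -17.8, 30.4), (204, 33.4, -17.1, 33.2), (207, 32.3, -16.9, 34.1), (210, 31.1, -16.9, 34.4), (213, 29.8, -17.0, 34.5), (216, 28.0, -17.5, 33.4), (219, 27.0, -17.3, 34.3), (222, 25.5, -17.6, 34.0), (225, 24.1, -17.7, 34.0), (228, 22.6, -17.9, 33.6), (231, 6.4, -28.9, -0.9)]
317 [(186, 32.0, 22.0, -0.2), (189, 30.8, 22.0, 1.2), (192, 34.2, 22.0, 18.1), (195, 33.9, 22.0, 21.9), (198, 37.5, 22.1, 38.0), (201, 37.5, 22.1, 41.9), (204, 36.3, 22.1, 41.9), (207, 35.0, 22.1, 41.9), (210, 34.0, 22.1, 42.6), (213, 32.6, 22.1, 42.0), (216, 31.3, 22.1, 41.9), (219, 29.9, 22.1, 41.6), (222, 29.2, 22.1, 43.0), (225, 28.0, 22.1, 43.3), (228, 26.9, 22.1, 43.8), (231, 25.1, 22.1, 42.5)]
[(330, -22.7, 22.0, 42.4), (333, -23.8, 22.0, 43.0), (336, -25.7, 22.0, 42.6), (339, -27.4, 22.0, 42.6), (342, -28.5, 22.0, 43.1), (345, -30.7, 22.0, 42.6), (348, -33.2, 22.0, 41.7), (351, -33.7, 22.0, 42.9), (354, -36.4, 22.0, 41.8), (357, -77.1, 21.9, 0.9), (360, 10.5, 22.2, 93.9)]
320 [13.6, -17.1, 81.9] [-25.0, -65.1, 32.8]
330 [13.5, -15.5, 86.1] [-29.2, -64.8, 34.6]
335 [13.1, -14.9, 87.6] [-33.5, -66.4, 33.0]
338 [13.8, -14.1, 89.6] [12.5, -28.7, 88.2]
341 [12.9, -14.1, 89.7] [13.3, -27.4, 90.3]
344 [10.8, -14.9, 88.5] [12.7, -27.3, 90.7]
350 [9.3, -14.8, 89.1] [12.8, -26.1, 92.9]
```

>>> play_rows --plan "0 0 0 0 0 0; 0 0 0 0 0 0; 0 0 0 0 0 0; 0 0 0 0 0 0; -1 0 0 0 0 0; -3 0 0 0 0 0; -6 0 0 0 0 0; -9 0 0 0 0 0; -10.5 0 0 0 0 0; -10.5 0 0 0 0 0; -10.5 0 0 0 0 0" --grip 0.34

```text
t: 19.35
tcp_pos: [481.2, -11.8, 140.4]
ee_rot: [[-0.002, 0.975, -0.221], [-0.0, -0.221, -0.975], [-1.0, -0.002, 0.0]]
contact_force: [-0.2, 0.6, -0.4]
width: 0.333
```

```bash
python3 snap.py wrist w10;python3 - <<'E'
from h import *
d=dict(np.load("/tmp/w10.npz"));P=zmap(d)
for s in strips(d,P,(150,90,600,380),36,53,60):print(s[:7])
print(rows((482.4,-11.2,141.5,-12.8),[(557.0,217.2,140,-78.7),(557.0,217.2,90,-78.7)],[10,2]))
E
```

```text
19.4 [481.  -11.6 140.2] yaw -12.78 down [-2.3e-03  3.0e-04 -1.0e+00] w 0.327 F [0.9 0.1 0.7] q7 -32.5
(441.0, 8.7, 113.1, 13.6, 77.24, np.float64(77.09), 40.8)
(398.9, 6.4, 77.5, 10.0, 77.08, np.float64(77.27), 43.1)
(481.9, -10.9, 74.4, 13.9, 76.8, np.float64(77.22), 42.4)
(592.5, -7.1, 17.3, 14.0, -12.77, np.float64(20.87), 46.8)
(426.3, 30.2, 15.7, 13.3, -12.77, np.float64(-36.66), 47.0)
(467.6, 20.9, 14.0, 13.3, -12.78, np.float64(-21.22), 47.2)
(509.2, 11.5, 14.0, 13.3, -12.77, np.float64(-3.3), 47.1)
(550.5, 2.1, 15.7, 13.3, -12.78, np.float64(13.66), 47.0)
(363.3, -26.1, 125.9, 37.6, 68.49, np.float64(74.53), 37.7)
(413.5, -25.2, 17.1, 15.5, 77.47, np.float64(-52.32), 46.5)
(454.8, -34.7, 17.1, 13.3, 76.27, np.float64(-62.38), 46.2)
(496.9, -44.7, 17.2, 13.4, 78.37, np.float64(26.02), 45.1)
(538.3, -53.4, 17.1, 15.5, 77.24, np.float64(28.53), 46.6)
(580.2, -63.0, 17.1, 17.1, -12.76, np.float64(32.16), 46.4)
(328.0, -116.7, 29.2, 5.5, 30.65, np.float64(34.63), 37.9)
(359.5, -143.8, 32.9, 10.9, 41.4, np.float64(46.15), 37.9)
0.02 0.22 -2.39 0.115 0 0; 0.03 0.44 -4.79 0.230 0 0; 0.04 0.66 -7.18 0.345 0 0; 0.06 0.89 -9.57 0.460 0 0; 0.07 1.11 -11.96 0.575 0 0; 0.09 1.33 -14.36 0.690 0 0; 0.11 1.55 -16.75 0.805 0 0; 0.12 1.77 -19.14 0.920 0 0; 0.13 1.99 -21.53 1.035 0 0; 0.15 2.21 -23.93 1.150 0 0; 2.65 2.21 -23.93 1.150 0 0; 5.15 2.21 -23.93 1.150 0 0
```

View pics/w10.png

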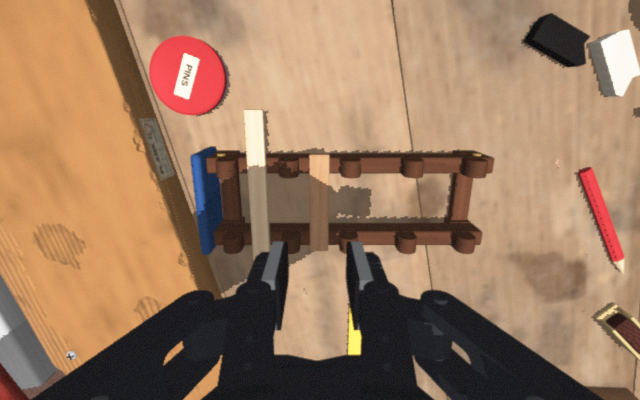

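>>> play_rows --plan "0 0.1 -1.5 0.07 0 0; 0 0.4 -4 0.19 0 0; 0 0.6 -7 0.34 0 0; 0 0.9 -10 0.48 0 0; 0 1.2 -13 0.62 0 0; 0 1.5 -16 0.77 0 0; 0 1.8 -19 0.91 0 0; 0 2 -22 1.06 0 0; 0 2.2 -23.5 1.13 0 0; 0 2.2 -23.9 1.15 0 0; 2 2.2 -23.9 1.15 0 0; 5 2.2 -23.9 1.15 0 0; 5 2.2 -23.9 1.15 0 0; 5 2.2 -23.9 1.15 0 0"

```text
t: 21.15
tcp_pos: [556.3, 215.9, 91.0]
ee_rot: [[-0.001, 0.196, -0.981], [-0.0, -0.981, -0.196], [-1.0, 0.0, 0.001]]
contact_force: [1.0, -0.1, 0.5]
width: 0.328
```

```bash
python3 snap.py wrist w11;python3 - <<'E'
from h import *
d=dict(np.load("/tmp/w11.npz"));P=zmap(d)
for s in strips(d,P,(150,40,600,380),36,53,500):print(s[:7],s[-1])
E
```

```text
21.2 [556.9 216.4  91.8] yaw -78.69 down [ 9.e-04  3.e-04 -1.e+00] w 0.328 F [-0.6 -0.3  1.4] q7 -121.8
(556.5, 216.2, 155.9, 11.9, 11.39, np.float64(11.35), 42.3) [306, 90, 23, 252]
(574.1, 176.6, 97.1, 18.1, 12.35, np.float64(13.75), 48.7) [376, 131, 40, 165]
(490.7, 18.6, 28.3, 16.1, 75.66, np.float64(-84.3), 41.8) [563, 357, 37, 23]
```

View pics/w11.png

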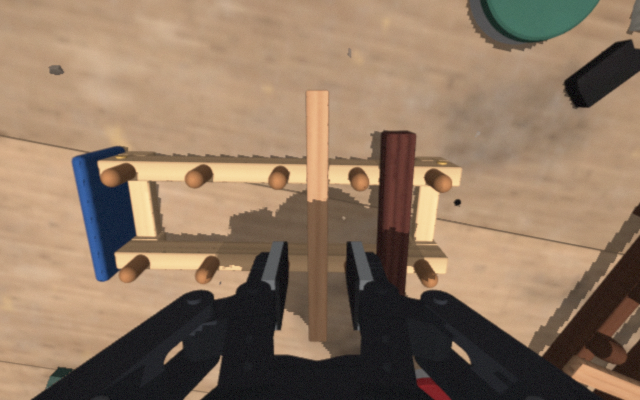

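>>> play_rows --plan "1.5 0 0 0 0 0; 3 0 0 0 0 0; 4.3 0 0 0 0 0; 5.2 0 0 0 0 0; 5.5 0 0 0 0 0; 5.5 0 0 0 0 0"

```text
t: 21.95
tcp_pos: [556.4, 216.9, 36.1]
ee_rot: [[-0.0, 0.197, -0.98], [0.0, -0.98, -0.197], [-1.0, -0.0, 0.0]]
contact_force: [0.4, -0.3, 1.0]
width: 0.332
```

>>> play_rows --plan "0 0 0 0 0 0; 0 0 0 0 0 0; 0 0 0 0 0 0; 0 0 0 0 0 0; 0 0 0 0 0 0" --grip 1

```text
t: 22.58
tcp_pos: [556.9, 217.1, 36.9]
ee_rot: [[0.001, 0.197, -0.98], [0.0, -0.98, -0.197], [-1.0, -0.0, -0.001]]
contact_force: [-1.0, 0.1, 4.0]
width: 0.125
```

```bash
python3 - <<'E'
from h import *
print(rows((556.7,216.2,36,-78.6),[(556.7,216.2,141,-78.6),(525,-22.2,141,-12.8)],[1,10]))
E
```

```text
-10.50 0.00 0.00 -0.000 0 0; -10.50 2.27 0.78 -0.115 0 0; -10.50 4.55 1.56 -0.230 0 0; -10.50 6.82 2.35 -0.345 0 0; -10.50 9.10 3.13 -0.459 0 0; -10.50 11.37 3.91 -0.574 0 0; -10.50 13.65 4.69 -0.689 0 0; -10.50 15.92 5.47 -0.804 0 0; -10.50 18.19 6.26 -0.919 0 0; -10.50 20.47 7.04 -1.034 0 0; -10.50 22.74 7.82 -1.148 0 0
```

>>> play_rows --plan "-1.5 0 0 0 0 0; -3.5 0 0 0 0 0; -6 0 0 0 0 0; -8.5 0 0 0 0 0; -10.5 0 0 0 0 0; -10.5 1.5 0.5 -0.08 0 0; -10.5 4 1.4 -0.2 0 0; -10.5 7 2.4 -0.35 0 0; -10.5 10 3.4 -0.5 0 0; -10.5 13 4.5 -0.66 0 0; -10.5 16 5.5 -0.81 0 0; -10.5 19 6.5 -0.96 0 0; -10.5 21.5 7.4 -1.09 0 0; -10.5 22.8 7.8 -1.15 0 0; -10.5 22.8 7.8 -1.15 0 0; -10.5 22.8 7.8 -1.15 0 0; -10.5 22.8 7.8 -1.15 0 0"

```text
t: 24.7
tcp_pos: [524.9, -20.8, 141.6]
ee_rot: [[0.0, 0.976, -0.22], [0.0, -0.22, -0.976], [-1.0, 0.0, -0.0]]
contact_force: [-0.7, -0.4, -0.3]
width: 0.126
```

```bash
python3 snap.py wrist w12;python3 - <<'E'
from h import *
d=dict(np.load("/tmp/w12.npz"));P=zmap(d)
for s in strips(d,P,(100,40,600,380),36,53,60):print(s[:7])
c=np.array([503.5,-17.]);u=np.array([-.9751,.2215]);xa=np.array([.2215,.9751])
def loc(p):return [round(float((p[:2]-c)@xa),1),round(float((p[:2]-c)@u),1),round(float(p[2]),1)]
print([(r,*loc(P[r,317])) for r in range(40,130,4)])
print([(r,*loc(P[r,317])) for r in range(340,396,4)])
E
```

```text
24.75 [524.8 -20.9 141.5] yaw -12.68 down [ 3.e-04  2.e-04 -1.e+00] w 0.125 F [-0.1  0.3  0.6] q7 -33.7
(439.1, -2.7, 136.2, 14.5, 77.24, np.float64(77.3), 40.8)
(399.6, 6.5, 77.9, 11.5, 77.2, np.float64(77.31), 42.9)
(482.5, -11.0, 74.0, 14.9, 77.35, np.float64(77.14), 42.3)
(427.1, 29.8, 17.1, 13.4, -12.7, np.float64(-46.26), 46.7)
(469.0, 20.4, 15.4, 13.4, -12.7, np.float64(-36.53), 47.0)
(510.4, 11.1, 13.9, 13.4, -12.7, np.float64(-29.23), 47.3)
(552.1, 1.7, 13.9, 13.4, -12.7, np.float64(2.35), 47.3)
(593.5, -7.7, 15.5, 13.4, -12.7, np.float64(14.94), 47.1)
(359.4, -59.6, 148.6, 47.2, 66.08, np.float64(72.32), 37.7)
(414.4, -25.4, 17.4, 17.3, -13.29, np.float64(-52.57), 46.1)
(456.3, -35.0, 16.4, 15.3, 77.29, np.float64(-55.01), 46.5)
(497.9, -43.3, 14.1, 13.5, 76.32, np.float64(16.39), 46.0)
(540.0, -53.0, 14.7, 13.5, 77.29, np.float64(-38.23), 46.6)
(581.1, -63.5, 17.2, 15.4, 77.29, np.float64(24.91), 46.6)
[(40, 117.1, -21.1, 0.4), (44, 114.5, -21.1, -0.5), (48, 111.6, -21.1, 0.0), (52, 109.0, -21.1, -1.4), (56, 106.2, -21.1, -1.0), (60, 103.4, -21.1, -2.0), (64, 100.4, -21.1, -0.3), (68, 97.5, -21.1, 0.5), (72, 94.6, -21.1, 1.2), (76, 91.8, -21.1, -1.4), (80, 88.8, -21.1, 0.8), (84, 85.9, -21.2, -0.1), (88, 83.0, -21.2, -1.9), (92, 78.3, -21.0, 147.1), (96, 76.9, -21.0, 147.3), (100, 75.6, -21.0, 146.3), (104, 74.2, -21.0, 146.0), (108, 72.8, -21.0, 146.5), (112, 71.4, -21.0, 146.3), (116, 70.1, -21.0, 147.4), (120, 68.6, -21.0, 147.0), (124, 67.3, -21.0, 147.9), (128, 65.8, -21.0, 146.8)]
[(340, -28.1, -21.2, 146.9), (344, -29.6, -21.2, 147.7), (348, -32.4, -21.2, 147.0), (352, -35.0, -21.2, 146.7), (356, -37.6, -21.2, 146.2), (360, 11.6, -21.0, 199.5), (364, 11.2, -21.0, 200.4), (368, 12.9, -21.0, 203.4), (372, 12.9, -21.0, 204.6), (376, 12.6, -21.0, 205.6), (380, 13.0, -21.0, 207.1), (384, 13.4, -21.0, 208.5), (388, 12.8, -21.0, 209.1), (392, 12.0, -21.0, 209.4)]
```

View pics/w12.png

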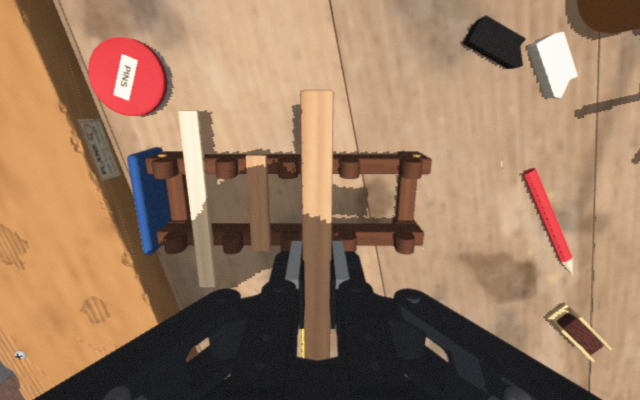

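>>> play_rows --plan "1.5 0 0 0 0 0; 3.5 0 0 0 0 0; 6 0 0 0 0 0; 8 0 0 0 0 0; 9.4 0 0 0 0 0; 10.1 0 0 0 0 0; 10.4 0 0 0 0 0; 10.5 0 0 0 0 0; 10.5 0 0 0 0 0"

```text
t: 25.88
tcp_pos: [525.4, -22.1, 36.9]
ee_rot: [[0.002, 0.975, -0.221], [-0.0, -0.221, -0.975], [-1.0, 0.002, -0.0]]
contact_force: [0.7, 0.1, -0.5]
width: 0.128
```

```bash
python3 snap.py wrist w13
```

```text
25.93 [525.4 -22.1  36.9] yaw -12.77 down [ 1.6e-03 -1.0e-04 -1.0e+00] w 0.125 F [0.2 0.5 1. ] q7 -41.2
```

View pics/w13.png

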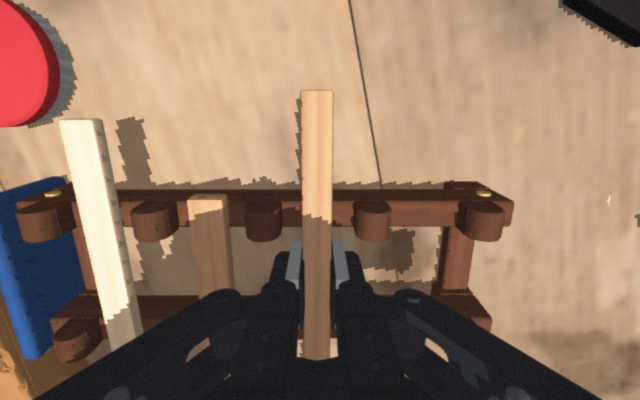

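Strip 3 sits in the third notch; lower by half a millimetre, then release.

>>> play_rows --plan "0.04 0 0 0 0 0; 0.04 0 0 0 0 0"

```text
t: 26.18
tcp_pos: [525.4, -22.1, 36.9]
ee_rot: [[0.001, 0.975, -0.221], [-0.001, -0.221, -0.975], [-1.0, 0.001, 0.0]]
contact_force: [-1.5, -0.4, 5.5]
width: 0.127
```

>>> play_rows --plan "0 0 0 0 0 0; 0 0 0 0 0 0; 0 0 0 0 0 0; 0 0 0 0 0 0; -1 0 0 0 0 0; -3 0 0 0 0 0; -6 0 0 0 0 0; -9 0 0 0 0 0; -10.5 0 0 0 0 0; -10.5 0 0 0 0 0; -10.5 0 0 0 0 0" --grip 0.34

```text
t: 27.55
tcp_pos: [524.0, -22.5, 140.1]
ee_rot: [[-0.002, 0.975, -0.221], [-0.0, -0.221, -0.975], [-1.0, -0.001, 0.0]]
contact_force: [0.1, -0.9, -0.1]
width: 0.332
```

```bash
python3 snap.py wrist w14;python3 - <<'E'
from h import *
d=dict(np.load("/tmp/w14.npz"));P=zmap(d)
for s in strips(d,P,(100,40,600,380),36,53,60):print(s[:7])
print(rows((525,-21.8,141,-12.8),[(563.6,174.0,141,-77.5),(563.6,174,90,-77.5)],[8,2]))
E
```

```text
27.6 [523.7 -22.4 139.8] yaw -12.78 down [-2.3e-03  1.0e-04 -1.0e+00] w 0.327 F [-1.1  0.2 -0.8] q7 -33.8
(524.6, -21.7, 155.0, 11.9, 77.23, np.float64(77.15), 42.3)
(439.0, -2.9, 135.9, 14.5, 77.19, np.float64(77.25), 40.7)
(399.6, 6.4, 78.0, 11.5, 77.18, np.float64(77.25), 42.8)
(482.5, -11.2, 74.1, 15.0, 77.18, np.float64(77.15), 42.3)
(469.1, 20.7, 15.4, 14.0, -12.78, np.float64(-38.08), 47.0)
(510.5, 11.3, 14.1, 13.8, 76.22, np.float64(-14.15), 47.3)
(552.1, 1.9, 14.1, 13.8, 78.43, np.float64(-8.85), 47.2)
(593.6, -7.5, 15.4, 14.0, -12.78, np.float64(22.17), 47.2)
(427.1, 29.8, 17.2, 13.3, -12.78, np.float64(-47.42), 46.6)
(359.8, -55.0, 143.4, 44.0, 65.93, np.float64(71.39), 37.7)
(414.3, -25.6, 17.4, 17.1, -12.76, np.float64(-56.48), 46.1)
(456.4, -34.8, 17.0, 15.4, 77.24, np.float64(-53.2), 46.7)
(497.8, -44.4, 17.2, 13.3, 76.27, np.float64(-60.27), 46.3)
(539.7, -54.3, 17.2, 13.4, 78.37, np.float64(23.99), 45.4)
(581.0, -63.1, 17.0, 15.7, 77.23, np.float64(27.97), 46.6)
0.00 -0.07 -2.49 0.141 0 0; 0.00 -0.14 -4.99 0.282 0 0; 0.00 -0.22 -7.48 0.423 0 0; 0.00 -0.29 -9.97 0.565 0 0; 0.00 -0.36 -12.47 0.706 0 0; 0.00 -0.43 -14.96 0.847 0 0; 0.00 -0.50 -17.46 0.988 0 0; 0.00 -0.57 -19.95 1.129 0 0; 2.55 -0.57 -19.95 1.129 0 0; 5.10 -0.57 -19.95 1.129 0 0
```

View pics/w14.png

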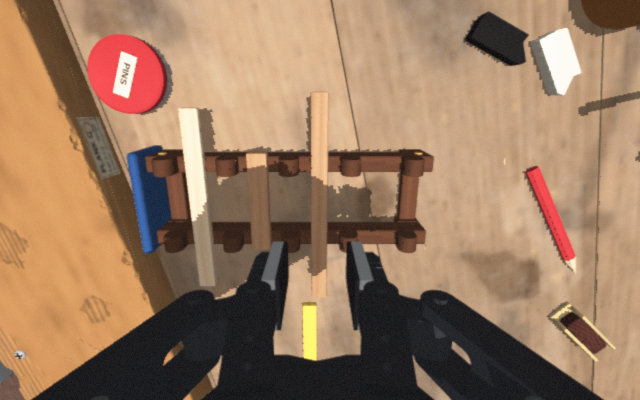

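>>> play_rows --plan "0 0 -1.5 0.08 0 0; 0 -0.1 -4 0.22 0 0; 0 -0.2 -7 0.4 0 0; 0 -0.3 -10 0.57 0 0; 0 -0.4 -13 0.74 0 0; 0 -0.5 -16 0.91 0 0; 0 -0.6 -19 1.08 0 0; 0 -0.6 -19.9 1.13 0 0; 2 -0.6 -19.9 1.13 0 0; 5 -0.6 -19.9 1.13 0 0; 5 -0.6 -19.9 1.13 0 0; 5 -0.6 -19.9 1.13 0 0"

```text
t: 29.1
tcp_pos: [562.6, 172.5, 90.2]
ee_rot: [[-0.001, 0.216, -0.976], [-0.0, -0.976, -0.216], [-1.0, 0.0, 0.001]]
contact_force: [-0.3, 0.4, 0.3]
width: 0.334
```

```bash
python3 snap.py wrist w15;python3 - <<'E'
from h import *
d=dict(np.load("/tmp/w15.npz"));P=zmap(d)
for s in strips(d,P,(150,40,600,380),36,53,500):print(s[:7],s[-1])
E
```

```text
29.15 [563.3 172.9  91.1] yaw -77.54 down [ 4.e-04  2.e-04 -1.e+00] w 0.332 F [-0.   0.1 -0.4] q7 -116.4
(564.1, 172.9, 117.5, 15.9, 12.31, np.float64(12.29), 48.8) [303, 127, 31, 196]
(554.6, 3.8, 26.4, 14.7, 75.74, np.float64(-38.4), 45.4) [563, 283, 37, 32]
(534.5, 15.2, 91.5, 13.8, 77.13, np.float64(76.92), 42.3) [486, 287, 114, 67]
```

View pics/w15.png

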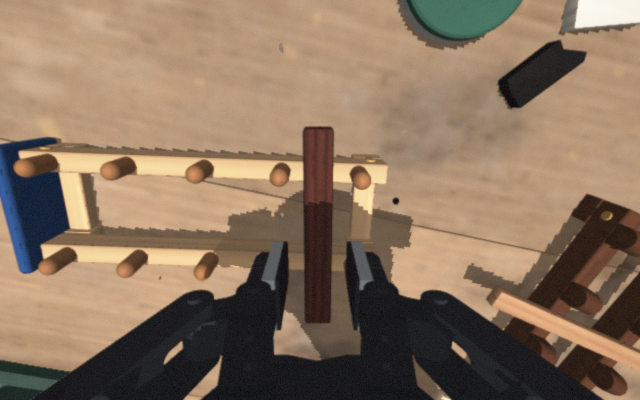

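```bash
python3 - <<'E'
from h import *
d=dict(np.load("/tmp/w15.npz"));P=zmap(d);print(P[[200,215,230],[360]*3].round(1), P[[190,205,220],[80]*3].round(1))
E
```

```text
[[577.6 146.7  10.7]
 [567.3 144.   10.6]
 [557.  141.4  11.4]] [[544.3 329.1   9.9]
 [533.9 328.6  10.5]
 [523.8 327.4  12.1]]
```

>>> play_rows --plan "1.5 0 0 0 0 0; 3 0 0 0 0 0; 4 0 0 0 0 0; 4.8 0 0 0 0 0; 5.1 0 0 0 0 0; 5.1 0 0 0 0 0"

```text
t: 29.9
tcp_pos: [562.9, 173.3, 39.8]
ee_rot: [[-0.0, 0.216, -0.976], [0.0, -0.976, -0.216], [-1.0, -0.0, 0.0]]
contact_force: [-0.1, -0.1, -0.1]
width: 0.331
```

>>> play_rows --plan "0 0 0 0 0 0; 0 0 0 0 0 0; 0 0 0 0 0 0; 0 0 0 0 0 0; 0 0 0 0 0 0" --grip 1

```text
t: 30.52
tcp_pos: [563.4, 173.5, 40.4]
ee_rot: [[0.001, 0.216, -0.976], [0.0, -0.976, -0.216], [-1.0, -0.0, -0.001]]
contact_force: [-0.4, -0.2, 2.8]
width: 0.173
```

```bash
python3 - <<'E'
from h import *
print(rows((563.3,173,39.5,-77.6),[(563.3,173,144.5,-77.6),(567.8,-31.5,144.5,-12.8)],[1,10]))
E
```

```text
-10.50 0.00 0.00 -0.000 0 0; -10.50 2.01 0.40 -0.113 0 0; -10.50 4.01 0.79 -0.226 0 0; -10.50 6.02 1.19 -0.339 0 0; -10.50 8.03 1.58 -0.452 0 0; -10.50 10.03 1.98 -0.565 0 0; -10.50 12.04 2.37 -0.679 0 0; -10.50 14.05 2.77 -0.792 0 0; -10.50 16.06 3.16 -0.905 0 0; -10.50 18.06 3.56 -1.018 0 0; -10.50 20.07 3.95 -1.131 0 0
```

>>> play_rows --plan "-1.5 0 0 0 0 0; -3.5 0 0 0 0 0; -6 0 0 0 0 0; -8.5 0 0 0 0 0; -10.5 0 0 0 0 0; -10.5 1.5 0.3 -0.08 0 0; -10.5 4 0.8 -0.22 0 0; -10.5 7 1.4 -0.39 0 0; -10.5 10 2 -0.56 0 0; -10.5 13 2.6 -0.73 0 0; -10.5 16 3.2 -0.9 0 0; -10.5 18.5 3.6 -1.04 0 0; -10.5 20 3.9 -1.13 0 0; -10.5 20 3.9 -1.13 0 0; -10.5 20 3.9 -1.13 0 0; -10.5 20 3.9 -1.13 0 0"

```text
t: 32.52
tcp_pos: [568.0, -28.9, 145.2]
ee_rot: [[0.0, 0.976, -0.22], [0.0, -0.22, -0.976], [-1.0, 0.0, -0.0]]
contact_force: [1.0, 1.0, -0.6]
width: 0.174
```

```bash
python3 snap.py wrist w16;python3 - <<'E'
from h import *
d=dict(np.load("/tmp/w16.npz"));P=zmap(d)
for s in strips(d,P,(50,40,600,380),36,53,60):print(s[:7])
c=np.array([503.5,-17.]);u=np.array([-.9751,.2215]);xa=np.array([.2215,.9751])
def loc(p):return [round(float((p[:2]-c)@xa),1),round(float((p[:2]-c)@u),1),round(float(p[2]),1)]
print([(r,*loc(P[r,317])) for r in range(100,180,4)])
E
```

```text
32.58 [568.  -29.  145.2] yaw -12.68 down [ 3.e-04  3.e-04 -1.e+00] w 0.172 F [-0.1  0.3  0.4] q7 -33.9
(526.4, -16.6, 145.0, 12.9, 77.1, np.float64(76.69), 42.3)
(439.7, -2.7, 136.2, 15.6, 77.22, np.float64(77.28), 40.7)
(400.2, 6.7, 77.7, 13.0, 77.19, np.float64(77.21), 42.6)
(483.2, -11.1, 74.5, 16.1, 77.16, np.float64(77.24), 42.3)
(428.0, 29.6, 18.9, 13.7, -12.7, np.float64(-57.34), 46.3)
(470.3, 20.1, 17.6, 13.7, -12.7, np.float64(-49.16), 46.8)
(512.0, 10.8, 15.4, 13.7, -12.7, np.float64(-40.69), 47.0)
(552.2, 1.9, 13.8, 11.3, 76.11, np.float64(85.83), 47.7)
(595.1, -7.9, 13.9, 13.5, 78.47, np.float64(-7.59), 47.2)
(358.6, -76.5, 175.8, 60.4, 63.58, np.float64(69.97), 37.7)
(499.2, -44.3, 18.2, 14.4, 73.44, np.float64(-53.01), 46.6)
(415.0, -26.2, 19.3, 16.7, -12.71, np.float64(-58.65), 45.7)
(457.0, -35.4, 16.8, 16.7, -12.71, np.float64(-56.3), 46.2)
(539.8, -53.3, 14.4, 11.5, 76.22, np.float64(18.99), 45.1)
(582.6, -62.8, 14.2, 14.0, 77.29, np.float64(-38.37), 45.5)
[(100, 75.6, -65.0, -0.1), (104, 72.5, -65.0, 0.1), (108, 69.4, -65.0, 0.7), (112, 66.2, -65.0, -1.0), (116, 63.2, -65.0, 0.8), (120, 59.9, -65.0, -0.6), (124, 56.8, -65.1, 0.3), (128, 53.5, -65.1, -0.7), (132, 50.3, -65.1, -0.5), (136, 47.0, -65.1, -0.5), (140, 62.0, -64.9, 142.1), (144, 62.0, -64.9, 152.8), (148, 60.6, -64.9, 153.4), (152, 59.1, -64.9, 153.2), (156, 58.1, -64.9, 155.6), (160, 56.3, -64.9, 153.7), (164, 54.8, -64.9, 153.7), (168, 53.4, -64.9, 154.1), (172, 51.7, -64.9, 153.6), (176, 50.4, -64.9, 154.3)]
```

View pics/w16.png

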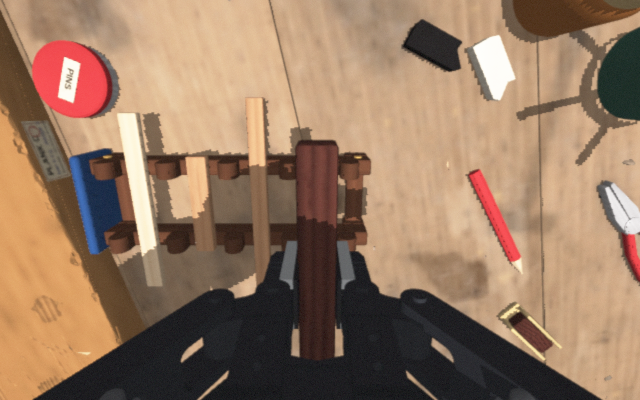

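>>> play_rows --plan "1.5 0 0.1 0 0 0; 3.5 0 0.25 0 0 0; 6 0 0.25 0 0 0; 8 0 0.25 0 0 0; 9.4 0 0.25 0 0 0; 10.1 0 0.25 0 0 0; 10.4 0 0.25 0 0 0; 10.5 0 0.25 0 0 0; 10.5 0 0.25 0 0 0"

```text
t: 33.7
tcp_pos: [568.1, -32.9, 40.5]
ee_rot: [[0.001, 0.975, -0.221], [-0.0, -0.221, -0.975], [-1.0, 0.001, -0.0]]
contact_force: [-0.2, 0.3, -0.6]
width: 0.178
```

```bash
python3 snap.py wrist w17; python3 - <<'E'
from h import *
d=dict(np.load("/tmp/w17.npz"));P=zmap(d)
c=np.array([503.5,-17.]);u=np.array([-.9751,.2215]);xa=np.array([.2215,.9751])
def loc(p):return [round(float((p[:2]-c)@xa),1),round(float((p[:2]-c)@u),1),round(float(p[2]),1)]
print([(r,*loc(P[r,317])) for r in range(132,180,4)])
E
```

```text
33.75 [568.1 -32.9  40.5] yaw -12.78 down [ 1.4e-03 -1.0e-04 -1.0e+00] w 0.171 F [-0.7 -0.2  0.3] q7 -39.6
[(132, 57.5, -66.0, 0.9), (136, 55.3, -66.1, -0.4), (140, 58.2, -66.0, 37.7), (144, 58.0, -65.9, 47.2), (148, 56.6, -65.9, 48.1), (152, 55.4, -65.9, 49.3), (156, 53.8, -65.9, 48.4), (160, 52.4, -65.9, 49.0), (164, 50.8, -65.9, 48.4), (168, 49.4, -65.9, 49.1), (172, 47.9, -65.9, 48.9), (176, 46.5, -65.9, 49.4)]
```

View pics/w17.png

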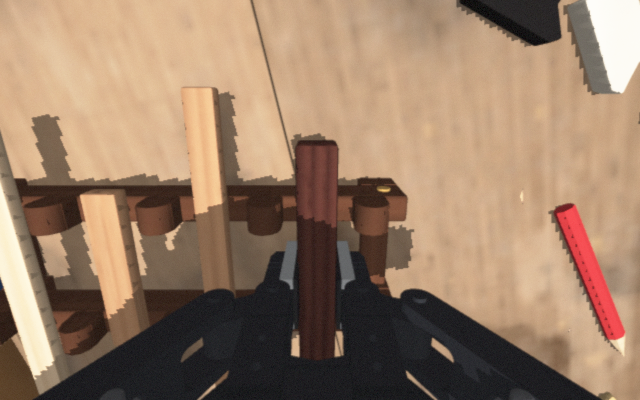

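>>> play_rows --plan "0.05 0 0 0 0 0; 0.05 0 0 0 0 0"

```text
t: 34.0
tcp_pos: [568.1, -32.9, 40.4]
ee_rot: [[0.001, 0.975, -0.221], [-0.001, -0.221, -0.975], [-1.0, 0.001, 0.0]]
contact_force: [-1.5, -1.2, 5.4]
width: 0.177
```

>>> play_rows --plan "0 0 0 0 0 0; 0 0 0 0 0 0; 0 0 0 0 0 0; 0 0 0 0 0 0; -1 0 0 0 0 0; -3 0 0 0 0 0; -6 0 0 0 0 0; -9 0 0 0 0 0; -12 0 0 0 0 0; -15 2 0 0 0 0; -18 0 3 0 0 0; -20 0 6 0 0 0; -20 0 6 0 0 0; -20 0 6 0 0 0" --grip 0.34

```text
t: 35.75
tcp_pos: [554.2, -90.6, 240.1]
ee_rot: [[0.001, 0.975, -0.221], [0.0, -0.221, -0.975], [-1.0, 0.001, -0.0]]
contact_force: [-0.3, 0.8, -0.0]
width: 0.331
```

```bash
python3 snap.py wrist w18;python3 snap.py top t2 170 130 370 260 4;python3 snap.py side s2 220 150 420 280 4;python3 - <<'E'
from h import *
for n in("w18","t2"):
    d=dict(np.load(f"/tmp/{n}.npz"));P=zmap(d)
    roi=(50,20,600,380) if n=="w18" else (310,130,375,255)
    for s in strips(d,P,roi,37 if n=="w18" else 36,53,60 if n=="w18" else 10):
        if s[0]>390 and s[2]>30: print(n,s[:7])
E
```

```text
35.8 [554.  -90.  239.6] yaw -12.67 down [ 0.e+00  7.e-04 -1.e+00] w 0.333 F [-0.6  0.9 -0.5] q7 -22.3
35.85 [553.9 -89.7 239.2] yaw -12.64 down [-6.e-04  9.e-04 -1.e+00] w 0.329 F [ 0.2 -0.2 -1.4] q7 -22.3
35.9 [553.9 -89.7 239. ] yaw -12.63 down [-9.e-04  1.e-03 -1.e+00] w 0.331 F [-0.1  0.5 -1. ] q7 -22.3
w18 (811.2, -16.5, 42.4, 12.6, -47.22, np.float64(-46.49), 44.8)
w18 (524.9, -22.2, 155.0, 12.5, 77.1, np.float64(77.12), 42.2)
w18 (438.9, -2.9, 136.1, 14.4, 77.16, np.float64(77.28), 40.7)
w18 (566.9, -32.4, 116.7, 15.8, 77.67, np.float64(77.38), 48.8)
w18 (399.2, 5.8, 76.7, 10.8, 77.22, np.float64(77.25), 42.8)
w18 (482.5, -11.9, 73.0, 15.2, 77.06, np.float64(77.1), 42.2)
t2 (577.8, -36.9, 117.2, 40.2, 76.76, np.float64(74.4), 48.9)
t2 (526.5, -23.7, 154.5, 15.0, 77.59, np.float64(77.03), 42.7)
t2 (482.8, -13.8, 73.4, 14.9, 77.63, np.float64(77.31), 42.8)
t2 (438.5, -8.5, 129.5, 17.8, 78.5, np.float64(77.38), 41.2)
t2 (399.0, 3.7, 76.1, 9.9, 77.26, np.float64(77.25), 43.3)
```

View pics/w18.png

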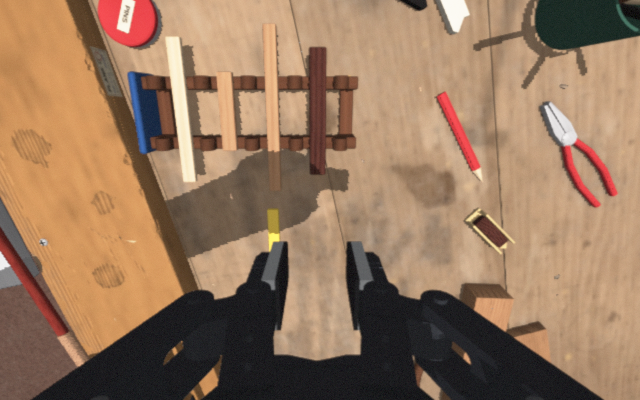

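View pics/s2.png

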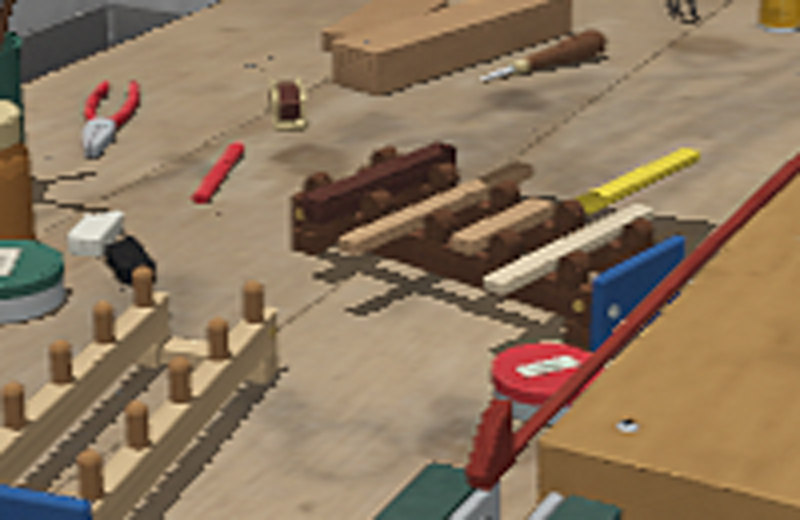

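```bash
python3 -c "
from rig import ctrl
print(ctrl.hand_in())"
```

```text
the job is handed in; nothing more can be done
None
```

All four strips are now in the dark stand, in the same order counted from the blue ends, and I have handed the job in. From the blue end board they run pale, short, long, rosewood. I moved them one at a time, and the last step ended at about 36 s.

**Last checks:**
- **Position:** the wrist and side views show one strip per notch. By the wrist camera each strip is within about 1–2 mm of its notch centre, parallel to the notches, and centred across the rails.
- **Height:** strip tops measured 40.7, 42.2, 42.2 and 48.8 mm, which is what strips lying flat on the rails should give (41, 42, 42 and 49).
- **Clearance:** the gripper was clear of everything, about 200 mm above the stand. The highest contact force I read was about 6 N.

**Disagreements:**
- The top camera put the stand about 2–3 mm further toward −y than the wrist camera did, which is about the calibration limit. I relied on the wrist camera.
- In the final top picture the outlines of the pale strip and the rosewood came out less cleanly. Their centres there are 6–12 mm away from the wrist values, so I did not use them.

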